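Load the vial warmer

TASK

Load the vial warmer: with the fingertips, push the tray of vials along its guide rails fully home into the chamber, until it meets the back stop, and then push the door completely shut. Only push the tray, never pick it up, lift it or tip it, and leave the bottles and other things around the warmer alone.

Things in the scene. Friction and masses are not known exactly. Their poses are not given: they have to be found in the camera images.
- warmer: Cream bench-top vial warmer, fixed: low chamber 160 mm wide, 85 mm high, open mouth towards the robot, flat loading plate before it (top 8 mm above the bench, to x = -155 mm; also the chamber's floor). Origin: bench level, under the middle of the roof's front edge; x into the chamber, y left, z up. Roof from x = 0 inwards, 71 to 85 mm high; side walls from x = -12 mm.
- back_stop (a point): Middle of the chamber's back wall, which stops the tray, at x = 89 mm in the warmer's frame, 23 mm above the bench; axes as the warmer's. Two low guide rails on the loading plate (tops 18 mm above the bench, inner faces at y = +-60 mm) lead straight to the chamber, 120 mm wide inside.
- tray_front (a point): Middle of the near front face of the loose steel tray of twelve capped vials, 15 mm above its underside; x away from the robot, z up. Tray 95 mm deep (x), 112 mm wide, walls 30 mm high, caps to 50 mm, about 0.35 kg, on the plate between the rails with 4 mm play each side. Fully home this point is at x = -6 mm in the warmer's frame, just outside the roof: fingers pointing down reach it.
- door (a joint): Door angle, rad: 0 shut, grows as it opens towards the robot, up to 1.9. The hinge is upright, at the left (+y) of the mouth; the door stands open, pointing roughly at the robot. It stays where left (hinge friction about 0.04 N m), no latch or spring. It cannot shut if the tray stands 6 mm or more short of home.
- door_hinge (a point): Point on the door's upright hinge axis at mid-height of the door, 52 mm above the bench; at x = -18 mm, y = 80 mm in the warmer's frame.
- door_edge (a point): Middle of the door's free edge, 165 mm from the hinge axis, at mid-height. The door is a flat panel 12 mm thick, centred on the line from hinge to this point, 20 to 85 mm above the bench; shut, it lies along -y from the hinge. The side to push is the outer one (left side while open); a short lip along the top is on the inner side.
- amber_big: Bystander, to be left alone: large amber reagent bottle, 70 mm across, 150 mm high. Origin at the centre of its underside.
- amber_small: Bystander, to be left alone: small amber bottle, 48 mm across, 95 mm high. Origin at the centre of its underside.
- beaker: Bystander, to be left alone: clear beaker, 64 mm across, 75 mm high. Origin at the centre of its underside.
- wash_bottle: Bystander, to be left alone: white plastic bottle with a cap, 64 mm across, 160 mm high. Origin at the centre of its underside.
- jar: Bystander, to be left alone: low white jar, 56 mm across, 60 mm high. Origin at the centre of its underside.
- tip_box: Bystander, to be left alone: grey closed box, 80 x 115 x 50 mm. Origin at the centre of its underside.
- spatula: Bystander, to be left alone: metal spatula lying flat, 170 mm long. Origin under its middle, x along its length.
Things that resemble listed ones, but are neither listed nor needed, are in the scene too. Leave any green or yellow look-alike of the part that bears tray_front alone.

How it is judged:
By the outcome, as a careful person would: the job done as asked, in the order asked, and still so for the second after the job is handed in, with the robot touching nothing.
It also fails if it takes over 48 s, if anything falls off the work surface, if the arm or the gripper's body presses on something with over 40 N, if the wrist force passes 120 N, or if a joint passes its speed limit or range.

ROBOT

A 6-joint arm with a two-finger parallel gripper is mounted at the origin on the work surface. World frame = base frame: x ahead of the robot, y to its left, z up, the work surface at z = 0. Lengths are in m, angles in rad, forces in N, time in s.
With the tool pointing down it reaches from about 0.35 to 0.975 m from the base axis. Payload 4.9 kg.
Tool frame: the origin (TCP) lies at the very end of the fingers, on their centre line; the grasp point (between the pads) lies 19 mm behind it; y points along the fingers, z is the direction in which the jaws open and shut, and the axes are right-handed (so a half turn about y gives the same grasp; the last joint's range is limited). The gripper opens to 85 mm and grips with 20 to 120 N. Pads are 22 mm wide; open, the fingers measure 114 mm over their backs; the gripper's body (76 mm by 85 mm) begins 54 mm behind the grasp point. The pads swing forward as they close: fully open they stand 13 mm farther back than shut.
Start: joints at [-1.347, 0.053, 1.613, -0, 1.476, -0.119], TCP at [0.21, -0.589, 0.198] pointing down, gripper open.
Joint ranges: [-3.01, 3.01], [-1.01, 2.22], [0.06, 2.58], [-1.02, 4.17], [0.09, 2.62], [-3.14, 3.14]. Speed limits (rad/s): [2.57, 2.57, 3.14, 3.14, 3.14, 3.14].

INTERFACE

Orientations are given as a rotation vector (axis times angle).
In Python, from station import monitor, viewer, ticket gives the robot as it stands.
- The arm moves only by the tool servo_tool, never from a script. Its argument "commands" is one flat list of numbers, 7 for each row, row after row: the turn, a rotation vector about the tool's x, y, z in rad, then the shift along the tool's x, y, z in cm, then the opening, from 0 (shut) to 1 (fully open). In form: [rx, ry, rz, dx, dy, dz, claw, rx, ry, rz, dx, dy, dz, claw, ...]. A call has 1 to 20 rows; each row shifts and turns the pose as measured when the row begins, along the tool's axes as they then stand; what a row does not reach is not made up. A row lasts 1/10 s, in which the tool goes at most 50 mm and 8.59 degrees, less where a joint would pass 70% of its speed; a pose out of reach is approached as far as the arm can. A call is refused whole if a number of a shift passes 5 or a number of a turn 0.15, either way. A call with a gripper value outside its range is refused whole. The fingers move at their own pace and stop on an object; "grip_force" is the grip in N (left out, the last holds). Time passes only in rows, so rows that do not move let the fingers close. It gives the time, the measured TCP pose, the force and the opening at its end, in the units of the state.
- monitor.get_obs(): the state, without advancing time (a new reading comes with each control period).
- viewer.get_image(name): name is "scene" or "top" or "wrist"; returns a dict with "frame" (480x640x3 uint8, red, green, blue), "depth" (480x640 float32, m along the optical axis (not along the pixel's ray), 0 where there is no reading), "camera_matrix" (3x3 intrinsics, pixels), "dist_coeffs" ([k1, k2, p1, p2, k3] as OpenCV has them; the pictures are not rectified), "cam_to_world" (4x4, takes a point from camera to world coordinates). Camera axes: x right, y down, z forward; pixel columns grow to the right and rows downward; lengths in m; the calibration is good to about 2 mm. A picture is of the moment at which its call begins.
- ticket.finish_job(): hands the job in, once; it reports no verdict.
The state is a dict: "t": time; "q": joint angles; "dq": joint speeds; "effort": joint torques, N m; "tool_pos": TCP position; "tool_rot": TCP orientation; "contact_force": force on the tool from outside, world axes, zero at the start; "wrist_torque": the same for the moment, N m; "opening": finger opening in m.
Only numpy, scipy, OpenCV 4.12 (cv2) and the standard library are available. Lean on these libraries where they do the work, as an engineer would, in place of code of your own. Each camera call takes 0.05 s, during which the arm holds its last target.

## Working session

There is one attempt and no reset: what is moved stays moved. The work goes in short steps, Python scripts to look and compute and a tool call to move; the robot and the scene stay as the last step left them, time stands still between calls to the robot, and variables do not carry over. Pictures are saved under pics/ and viewed, and the job is handed in when it is done.

Besides the shell and the picture viewer there is one more tool, called after "Request:" by a JSON object that holds its "op" and its "data". servo_tool: Moves the arm, as the interface text tells. Its arguments: {"type":"object","properties":{"commands":{"type":"array","items":{"type":"number"}},"grip_force":{"type":"number"}},"required":["commands"]}

```bash
mkdir -p pics; ls; cat > h.py <<'E'
import numpy as np, cv2
from station import monitor, viewer, ticket
from scipy.spatial.transform import Rotation as R
def grab(n,tag):
    d=viewer.get_image(n); cv2.imwrite(f'pics/{tag}.png',d['frame'][:,:,::-1]); np.savez(f'pics/{tag}.npz',**d); return d
def ray(d,uv):
    uv=np.array(uv,float).reshape(-1,1,2)
    n=cv2.undistortPoints(uv,d['camera_matrix'],d['dist_coeffs']).reshape(-1,2)
    T=d['cam_to_world']; r=np.c_[n,np.ones(len(n))]@T[:3,:3].T
    return T[:3,3],r
def onz(d,uv,z):
    o,r=ray(d,uv); return o+r*((z-o[2])/r[:,2])[:,None]
def dep(d,uv):
    o,r=ray(d,uv); uv=np.array(uv).reshape(-1,2).astype(int)
    z=np.array(d['depth'])[uv[:,1],uv[:,0]]; return o+r*z[:,None]
def st():
    s=monitor.get_obs(); M=R.from_rotvec(s['tool_rot']).as_matrix()
    print(s['t'],np.round(s['tool_pos'],4),'F',np.round(s['contact_force'],1),'op',s['opening'],'q',np.round(s['q'],3)); print(np.round(M,3)); return s,M
E
python3 - <<'E'
from h import *
st()
for n in('scene','top','wrist'):
    d=grab(n,n+'0'); print(n,d['cam_to_world'].round(3).tolist(),d['dist_coeffs'])
E
```

```text
pics
0.0 [ 0.2099 -0.588   0.1968] F [-0.2 -0.5 -1.2] op 0.08543684715106854 q [-1.347  0.053  1.614 -0.     1.476 -0.119]
[[-0.942 -0.     0.336]
 [-0.336  0.002 -0.942]
 [-0.    -1.    -0.002]]
scene [[-0.836, 0.354, -0.42, 1.081], [0.549, 0.511, -0.661, 0.858], [-0.019, -0.783, -0.621, 0.842], [0.0, 0.0, 0.0, 1.0]] [-0.08541799  0.          0.          0.          0.        ]
top [[0.042, -0.976, 0.215, 0.326], [-0.999, -0.042, 0.003, 0.025], [0.006, -0.215, -0.977, 1.146], [0.0, 0.0, 0.0, 1.0]] [0.0082115 0.        0.        0.        0.       ]
wrist [[0.336, -0.894, -0.296, 0.288], [-0.942, -0.32, -0.104, -0.562], [-0.002, 0.314, -0.95, 0.373], [0.0, 0.0, 0.0, 1.0]] [-0.03689547  0.          0.          0.          0.        ]
```

View pics/scene0.png

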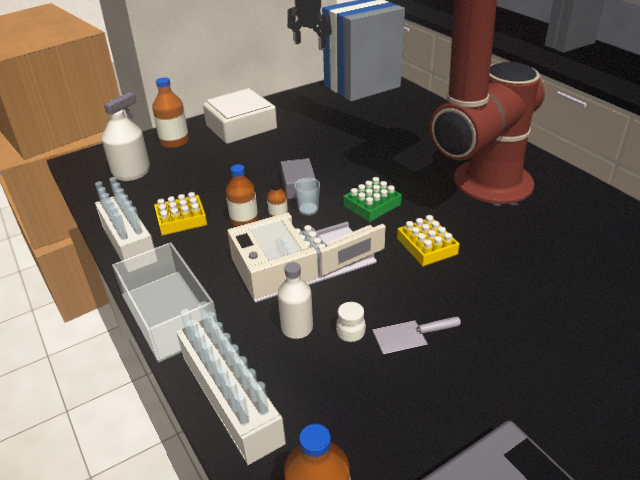

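View pics/top0.png

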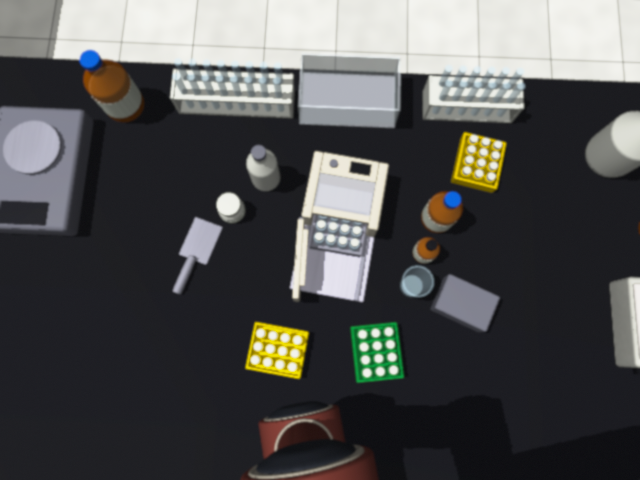

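The warmer is at about (340,225) in the top view, with its door on the left pointing at the robot (300,260). Candidates for the tray are:
- steel tray in the warmer mouth at top (338,233)
- yellow look-alike at (278,350)
- green look-alike at (377,352)
- yellow look-alike at (480,162)

I choose the steel one and will check it in a close crop.

```bash
python3 - <<'E'
import cv2
a=cv2.imread('pics/top0.png')[140:310,280:400]; cv2.imwrite('pics/top0c.png',cv2.resize(a,None,fx=3.5,fy=3.5,interpolation=cv2.INTER_CUBIC))
a=cv2.imread('pics/scene0.png')[190:310,220:400]; cv2.imwrite('pics/scene0c.png',cv2.resize(a,None,fx=4,fy=4,interpolation=cv2.INTER_CUBIC))
E
```

```text
(no output)
```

View pics/top0c.png

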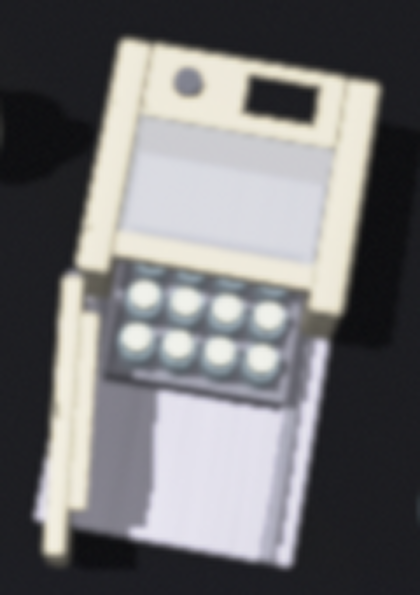

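View pics/scene0c.png

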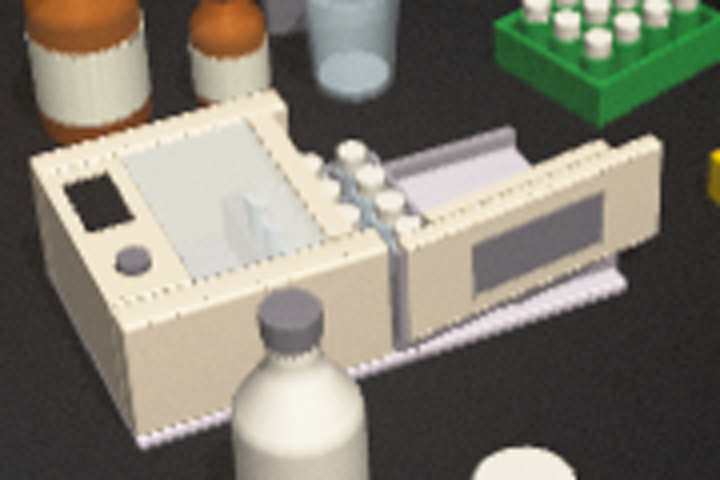

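The crop shows the grey steel tray with white caps between the rails, its near edge at about (309..361, 248..256), partly under the roof. That is the right one. The beige door is at the left, with its outer side free. Next I measure.

```bash
cat >> h.py <<'E'
def load(t): return dict(np.load(f'pics/{t}.npz'))
E
python3 - <<'E'
from h import *
d=load('top0')
def c(x,y): return [280+x/3.5-.36,140+y/3.5-.36]
def show(n,z,*p):
    P=[c(*q) for q in p]; print(n,onz(d,P,z).round(4).tolist(),'dep',dep(d,np.round(P)).round(3).tolist())
show('roofBL,BR,FL,FR(wall)',.085,(122,40),(380,83),(78,263),(343,313))
show('roof front mid edge',.085,(115,256),(313,291))
show('tray front top',.038,(103,378),(283,405))
show('plate front',.008,(35,520),(292,567))
show('door top: hinge end L,R, free L,R',.085,(62,274),(82,274),(43,556),(65,560))
# wide depth-based cloud checks
d2=load('scene0')
def s(x,y): return [220+x/4-.4,190+y/4-.4]
P=[s(661,140),s(283,95),s(32,158),s(402,245)]
print('scene: door free top outer, roof FR, BR, FL',onz(d2,P,.085).round(4).tolist())
P=[s(640,200),s(430,300),s(550,240)]
print('door outer face depth',dep(d2,np.round(P)).round(3).tolist())
E
```

```text
roofBL,BR,FL,FR(wall) [[0.7503, 0.0494, 0.085], [0.7295, -0.1084, 0.085], [0.6086, 0.0693, 0.085], [0.5849, -0.0886, 0.085]] dep [[0.784, 0.052, 0.002], [0.762, -0.118, 0.002], [0.607, 0.069, 0.089], [0.606, -0.098, 0.001]]
roof front mid edge [[0.6139, 0.0475, 0.085], [0.5975, -0.0706, 0.085]] dep [[0.616, 0.049, 0.077], [0.597, -0.07, 0.086]]
tray front top [[0.5491, 0.0524, 0.038], [0.537, -0.0581, 0.038]] dep [[0.553, 0.053, 0.016], [0.538, -0.057, 0.036]]
plate front [[0.464, 0.091, 0.008], [0.4418, -0.0684, 0.008]] dep [[0.465, 0.09, 0.005], [0.441, -0.068, 0.005]]
door top: hinge end L,R, free L,R [[0.6015, 0.0784, 0.085], [0.602, 0.0666, 0.085], [0.4342, 0.0808, 0.085], [0.4324, 0.0681, 0.085]] dep [[0.623, 0.083, 0.002], [0.606, 0.067, 0.069], [0.444, 0.085, 0.001], [0.436, 0.07, 0.044]]
scene: door free top outer, roof FR, BR, FL [[0.434, 0.0761, 0.085], [0.5833, -0.0794, 0.085], [0.7269, -0.1074, 0.085], [0.6002, 0.0715, 0.085]]
door outer face depth [[0.45, 0.082, 0.053], [0.588, 0.078, 0.045], [0.51, 0.078, 0.049]]
```

Request:
{"op": "servo_tool", "data": {"commands": [0,0.12,0,0,0,0,0,0,0.12,0,0,0,0,0,0,0.12,0,0,0,0,0,0,0.12,0,0,0,0,0,0,0,0,-1.3,0,-3.9,0,0,0,0,-1.3,0,-3.9,0,0,0,0,-1.3,0,-3.9,0,0,0,0,-1.3,0,-3.9,0,0,0,0,-1.3,0,-3.9,0,0,0,0,-1.3,0,-3.9,0,0,0,0,-1.3,0,-3.9,0,0,0,0,-1.3,0,-3.9,0,0,0,0,-1.3,0,-3.9,0,0,0,0,-1.3,0,-3.9,0,0,0,0,-1.3,0,-3.9,0]}}

```text
t: 1.65
tool_pos: [0.4223, -0.1733, 0.1926]
tool_rot: [-0.177, -2.142, 2.122]
contact_force: [0.9, 0.2, 0.6]
opening: -0.0
```

```bash
cat >> h.py <<'E'
W0=np.array([.607,-.011]); PSI=-0.14
def w(p):
    c,s=np.cos(PSI),np.sin(PSI); v=np.asarray(p)[...,:2]-W0
    return np.stack([v[...,0]*c+v[...,1]*s,-v[...,0]*s+v[...,1]*c],-1)
E
python3 - <<'E'
from h import *
s,M=st(); print(w(s['tool_pos']))
E
```

```text
1.65 [ 0.4223 -0.1733  0.1926] F [0.9 0.2 0.6] op -2.1239955532732245e-05 q [-0.557 -0.362  1.991  0.007  1.519  1.182]
[[-0.986 -0.002 -0.168]
 [ 0.168  0.01  -0.986]
 [ 0.004 -1.    -0.009]]
[-0.16022593 -0.18646946]
```

Request:
{"op": "servo_tool", "data": {"commands": [0,-0.03,0,-0.3,0,-3.7,0,0,0,0,-0.3,0,-3.7,0,0,0,0,-0.3,0,-3.7,0,0,0,0,-0.3,0,-3.7,0,0,0,0,-0.3,0,-3.7,0,0,0,0,0,0,0,0]}}

```text
t: 2.25
tool_pos: [0.4642, 0.0197, 0.193]
tool_rot: [-0.137, -2.164, 2.14]
contact_force: [-0.0, 0.7, -0.6]
opening: -0.0002
```

```bash
python3 - <<'E'
from h import *
s,M=st(); print(w(s['tool_pos'])); grab('wrist','wrist1')
E
```

```text
2.25 [0.4642 0.0197 0.193 ] F [-0.   0.7 -0.6] op -0.0002174287968766552 q [-0.125 -0.343  1.976  0.011  1.512  1.576]
[[-0.991 -0.003 -0.131]
 [ 0.131  0.011 -0.991]
 [ 0.004 -1.    -0.011]]
[-0.14571829  0.01046064]
```

View pics/wrist1.png

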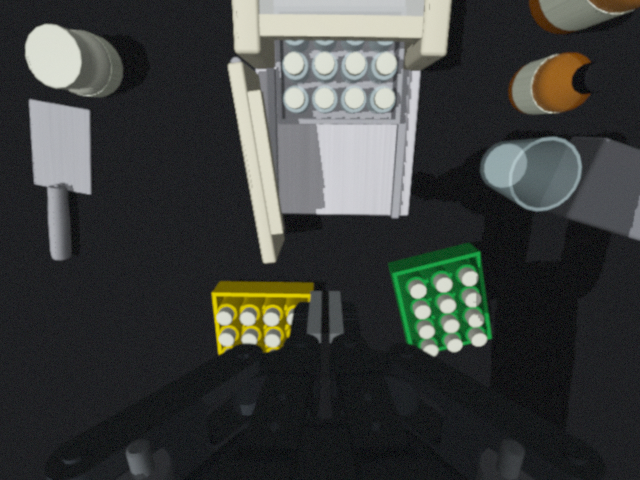

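The wrist view shows the tray's near top edge at about (280–400,122), the plate's end at row 215, and the door from (240,65) to (270,258). The yellow and green look-alikes are nearer the robot. The jar is at (75,62) and the spatula at (60,180). I triangulate these next.

```bash
python3 - <<'E'
from h import *
d=load('wrist1')
im=cv2.imread('pics/wrist1.png')
cv2.imwrite('pics/w1c.png',cv2.resize(im[0:270,210:460],None,fx=2.2,fy=2.2,interpolation=cv2.INTER_CUBIC))
for n,z,P in [('plate front',.008,[(283,213),(410,217)]),('tray front',.038,[(280,122),(400,122)]),('wall fronts',.085,[(237,52),(447,53)]),('roof front',.085,[(261,38),(422,38)]),('door free',.085,[(259,261),(283,257)]),('door hinge',.085,[(231,66),(243,62)]),('yellow',.03,[(214,283),(314,283)]),('green',.03,[(390,262),(480,247),(410,350)]),('jar',.06,[(54,55)]),('beaker',.075,[(552,173)])]:
    q=onz(d,P,z); print(n,q.round(4).tolist(),'w',w(q).round(4).tolist(),'dep',dep(d,P).round(3).tolist())
t=load('top0')
q=onz(t,[(259,153)],.16);print('wash',w(q))
q=onz(t,[(229,203)],.06);print('jar',w(q))
def tri(a,ua,b,ub):
    o,r=ray(a,[ua]);p,s=ray(b,[ub]);r=r[0];s=s[0]
    k=np.linalg.lstsq(np.c_[r,-s],p-o,rcond=None)[0]; return ((o+k[0]*r+p+k[1]*s)/2).round(4),np.linalg.norm(o+k[0]*r-p-k[1]*s)
c=lambda x,y:[280+x/3.5-.36,140+y/3.5-.36]
print('tri tray R front',tri(t,c(283,405),d,(400,122)),'L',tri(t,c(103,378),d,(280,122)))
print('tri door free R',tri(t,c(65,560),d,(283,257)),'L',tri(t,c(43,556),d,(259,261)))
print('tri wall FR',tri(t,c(343,313),d,(447,53)))
E
```

```text
plate front [[0.4642, 0.0675, 0.008], [0.4421, -0.0692, 0.008]] w [[-0.1523, 0.0578], [-0.1552, -0.0806]] dep [[0.462, 0.069, -0.0], [0.44, -0.071, -0.001]]
tray front [[0.5565, 0.0507, 0.038], [0.5421, -0.0587, 0.038]] w [[-0.0587, 0.0541], [-0.0576, -0.0563]] dep [[0.556, 0.051, 0.038], [0.542, -0.063, 0.017]]
wall fronts [[0.609, 0.0682, 0.085], [0.5877, -0.0878, 0.085]] w [[-0.0091, 0.0787], [-0.0084, -0.0787]] dep [[0.609, 0.068, 0.085], [0.6, -0.116, 0.002]]
roof front [[0.6157, 0.0485, 0.085], [0.6001, -0.0697, 0.085]] w [[0.0003, 0.0602], [0.0013, -0.0591]] dep [[0.618, 0.05, 0.077], [0.6, -0.07, 0.084]]
door free [[0.4409, 0.0835, 0.085], [0.442, 0.0614, 0.085]] w [[-0.1777, 0.0704], [-0.1735, 0.0486]] dep [[0.409, 0.107, -0.001], [0.411, 0.077, 0.001]]
door hinge [[0.6001, 0.0746, 0.085], [0.6016, 0.065, 0.085]] w [[-0.0188, 0.0838], [-0.016, 0.0745]] dep [[0.6, 0.075, 0.085], [0.605, 0.068, 0.068]]
yellow [[0.401, 0.1529, 0.03], [0.3873, 0.0434, 0.03]] w [[-0.2269, 0.1335], [-0.2251, 0.0232]] dep [[0.388, 0.166, 0.0], [0.373, 0.047, 0.001]]
green [[0.4015, -0.0407, 0.03], [0.4064, -0.1365, 0.03], [0.2868, -0.0565, 0.03]] w [[-0.1993, -0.0581], [-0.1811, -0.1522], [-0.3107, -0.0898]] dep [[0.389, -0.045, -0.0], [0.394, -0.15, -0.001], [0.477, -0.01, 0.278]]
jar [[0.6361, 0.2277, 0.06]] w [[-0.0045, 0.2404]] dep [[0.636, 0.227, 0.06]]
beaker [[0.4852, -0.1791, 0.075]] w [[-0.0972, -0.1834]] dep [[0.479, -0.198, 0.045]]
wash [[0.07993584 0.18126024]]
jar [[-0.0059556   0.23971051]]
tri tray R front (array([ 0.5411, -0.0607,  0.0212]), np.float64(0.003171645305011576)) L (array([0.5569, 0.0543, 0.0029]), np.float64(0.0024359690902208166))
tri door free R (array([0.4341, 0.0673, 0.0625]), np.float64(0.003467097342797222)) L (array([0.4363, 0.0837, 0.0753]), np.float64(0.005188465589157743))
tri wall FR (array([ 0.5878, -0.0899,  0.0772]), np.float64(0.0022081175549458192))
```

View pics/w1c.png

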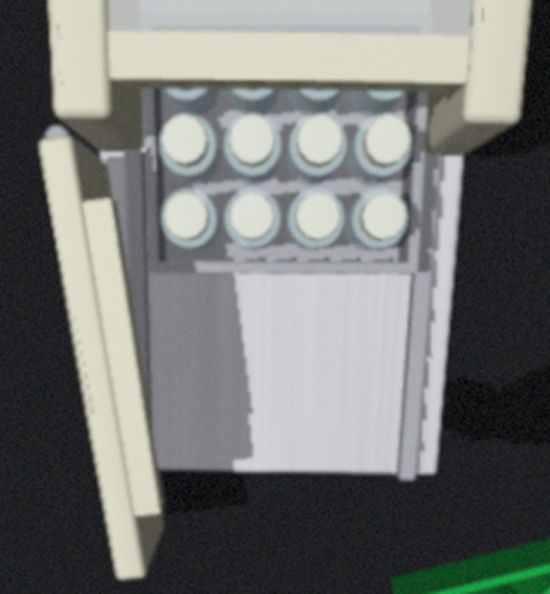

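Request:
{"op": "servo_tool", "data": {"commands": [0,0,0,-3.4,0,1.1,0,0,0,0,-0.2,3,0,0,0,0,0,0,4,0,0,0,0,0,0,4,0,0,0,0,0,0,3,0,0,0,0,0,0,2,0,0,0,0,0,0,0.8,0,0,0,0,0,0,0,0,0]}}

```text
t: 3.1
tool_pos: [0.4985, -0.0051, 0.0195]
tool_rot: [-0.149, -2.154, 2.142]
contact_force: [0.4, 0.2, 0.3]
opening: -0.0003
```

```bash
python3 - <<'E'
from h import *
s,M=st(); print(w(s['tool_pos'])); grab('wrist','wrist2'); grab('scene','scene2')
E
```

```text
3.1 [ 0.4985 -0.0051  0.0195] F [0.4 0.2 0.3] op -0.0002852016549726455 q [-0.163 -0.065  2.046  0.006  1.163  1.545]
[[-0.99  -0.001 -0.14 ]
 [ 0.14   0.006 -0.99 ]
 [ 0.002 -1.    -0.006]]
[-0.10829172 -0.00926341]
```

View pics/wrist2.png

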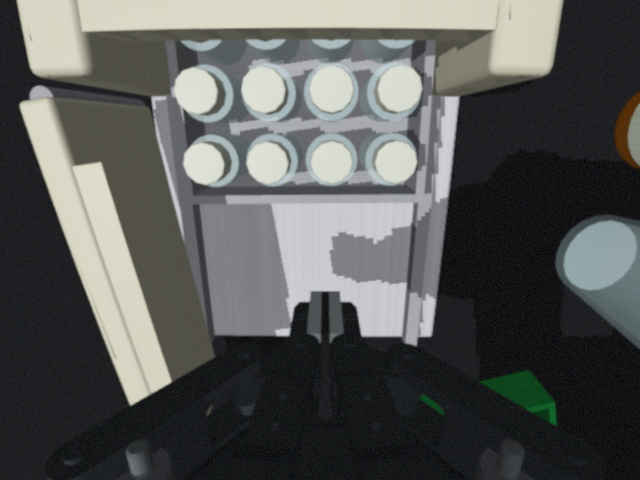

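View pics/scene2.png

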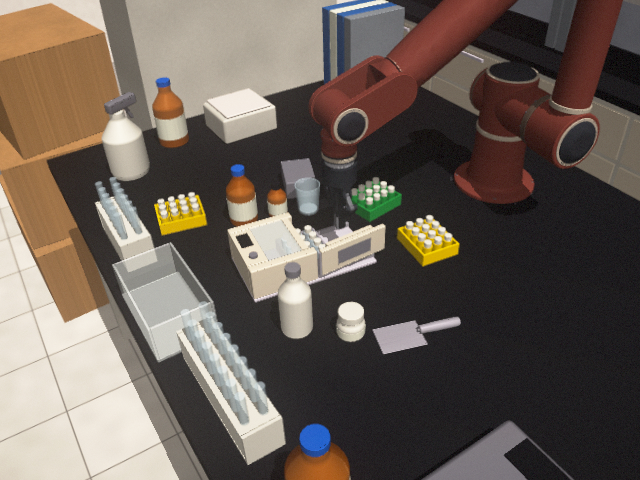

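The closed fingertips at about (326,310) are roughly 9 mm right of the tray's centre (308,200), so I shift left, raise slightly and approach.

Request:
{"op": "servo_tool", "data": {"commands": [0,0,0,0,-0.4,-0.9,0,0,0,0,-1,0,0,0,0,0,0,-1,0,0,0,0,0,0,-0.6,0,0,0,0,0,0,-0.5,0,0,0,0,0,0,-0.5,0,0,0,0,0,0,-0.5,0,0,0]}}

```text
t: 3.9
tool_pos: [0.5506, -0.0021, 0.0325]
tool_rot: [-0.165, -2.161, 2.15]
contact_force: [-0.1, 0.9, -0.4]
opening: 0.0001
```

```bash
python3 - <<'E'
from h import *
s,M=st(); print(w(s['tool_pos'])); grab('wrist','wrist3')
E
```

```text
3.9 [ 0.5506 -0.0021  0.0325] F [-0.1  0.9 -0.4] op 9.047169190310074e-05 q [-0.142  0.03   1.928  0.006  1.171  1.565]
[[-0.99   0.014 -0.139]
 [ 0.139  0.004 -0.99 ]
 [-0.013 -1.    -0.006]]
[-0.05706339  0.00098372]
```

View pics/wrist3.png

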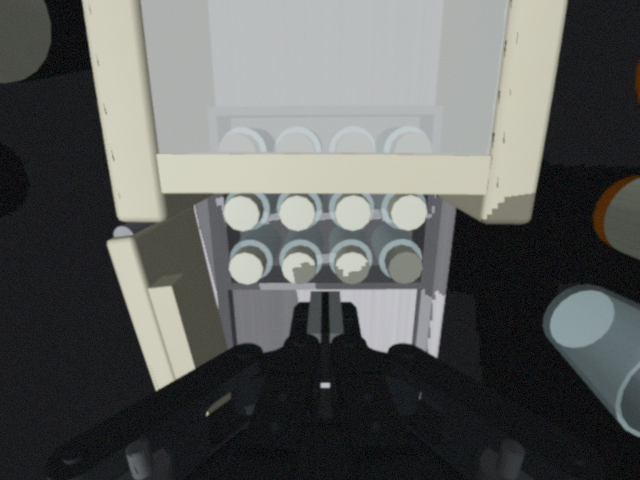

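Request:
{"op": "servo_tool", "data": {"commands": [0,0,-0.014,0.5,0,0,0,0,0,0,0,0.8,0,0,0,0,0,0,0,0,0]}}

```text
t: 4.25
tool_pos: [0.5455, -0.0015, 0.0234]
tool_rot: [-0.147, -2.154, 2.142]
contact_force: [-0.3, -0.4, -0.6]
opening: 0.0
```

```bash
python3 - <<'E'
from h import *
s,M=st(); print(w(s['tool_pos']))
E
```

```text
4.25 [ 0.5455 -0.0015  0.0234] F [-0.3 -0.4 -0.6] op 1.278559484367213e-05 q [-0.142  0.042  1.933  0.006  1.17   1.565]
[[-0.99  -0.002 -0.139]
 [ 0.139  0.006 -0.99 ]
 [ 0.003 -1.    -0.006]]
[-0.06226985  0.00082337]
```

Request:
{"op": "servo_tool", "data": {"commands": [0,0,0,-0.4,0,0,0,0,0,0,-0.4,0,0,0,0,0,0,-0.4,0,0,0,0,0,0,-0.4,0,0,0]}}

```text
t: 4.65
tool_pos: [0.5596, -0.0034, 0.0222]
tool_rot: [-0.141, -2.152, 2.139]
contact_force: [-4.4, 1.7, 2.7]
opening: -0.0
```

```bash
python3 - <<'E'
from h import *
s,M=st(); print(w(s['tool_pos']))
E
```

```text
4.65 [ 0.5596 -0.0034  0.0222] F [-4.4  1.7  2.7] op -2.0131589849671457e-05 q [-0.142  0.08   1.895  0.006  1.175  1.565]
[[-0.99  -0.008 -0.139]
 [ 0.139  0.007 -0.99 ]
 [ 0.009 -1.    -0.006]]
[-0.04799948  0.00093576]
```

Request:
{"op": "servo_tool", "data": {"commands": [0,0,0.008,-0.4,0,0,0,0,0,0,-0.4,0,0,0,0,0,0,-0.4,0,0,0,0,0,0,-0.4,0,0,0,0,0,0,-0.4,0,0,0]}}

```text
t: 5.15
tool_pos: [0.5806, -0.0062, 0.0223]
tool_rot: [-0.148, -2.155, 2.142]
contact_force: [-2.1, 0.7, 2.1]
opening: 0.0001
```

```bash
python3 - <<'E'
from h import *
s,M=st(); print(w(s['tool_pos'])); grab('wrist','wrist4')
E
```

```text
5.15 [ 0.5806 -0.0062  0.0223] F [-2.1  0.7  2.1] op 0.00013279107505789541 q [-0.142  0.122  1.849  0.006  1.172  1.565]
[[-0.99  -0.001 -0.139]
 [ 0.139  0.006 -0.99 ]
 [ 0.002 -1.    -0.006]]
[-0.02681606  0.0010379 ]
```

View pics/wrist4.png

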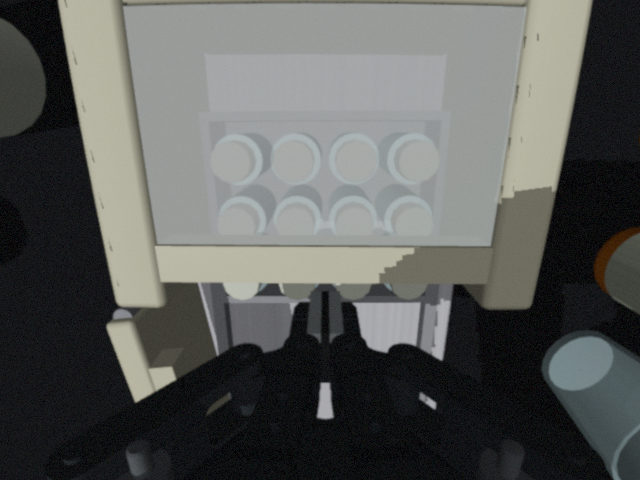

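The tray is moving straight, with its back edge at row 112 and the chamber's back at about row 55. I continue gently.

Request:
{"op": "servo_tool", "data": {"commands": [0,0,0,-0.3,0,0,0,0,0,0,-0.3,0,0,0,0,0,0,-0.3,0,0,0]}}

```text
t: 5.5
tool_pos: [0.5907, -0.0077, 0.0222]
tool_rot: [-0.149, -2.155, 2.143]
contact_force: [-2.9, -0.2, 1.3]
opening: -0.0004
```

Request:
{"op": "servo_tool", "data": {"commands": [0,0,0,-0.3,0,0,0,0,0,0,-0.3,0,0,0]}}

```text
t: 5.7
tool_pos: [0.5964, -0.0085, 0.0222]
tool_rot: [-0.146, -2.154, 2.142]
contact_force: [-14.8, 2.1, 11.4]
opening: -0.0002
```

Request:
{"op": "servo_tool", "data": {"commands": [0,0,0,-0.3,0,0,0,0,0,0,-0.3,0,0,0]}}

```text
t: 5.9
tool_pos: [0.5952, -0.0084, 0.0224]
tool_rot: [-0.123, -2.146, 2.132]
contact_force: [-18.1, 2.0, 12.6]
opening: 0.0003
```

```bash
python3 - <<'E'
from h import *
s,M=st(); print(w(s['tool_pos'])); d=grab('wrist','wrist5')
P=[(u,v) for v in range(60,280,12) for u in (300,)]
E
```

```text
5.9 [ 0.5952 -0.0084  0.0224] F [-18.1   2.   12.6] op 0.0003223584926619596 q [-0.142  0.17   1.797  0.005  1.199  1.566]
[[-0.99  -0.023 -0.138]
 [ 0.138  0.008 -0.99 ]
 [ 0.024 -1.    -0.005]]
[-0.01200291  0.00094954]
```

View pics/wrist5.png

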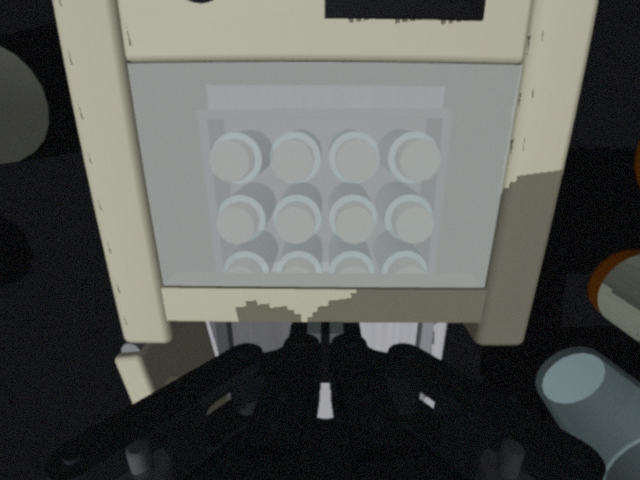

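```bash
python3 - <<'E'
from h import *
for t,rows in(('wrist5',(62,86,110,318)),('wrist4',(55,112,300))):
    d=load(t); 
    for r in rows:
        for z in (.008,.038,.085): print(t,r,z,w(onz(d,[(250,r),(400,r)],z)).round(4).tolist())
    print('cam',w(d['cam_to_world'][:3,3]),d['cam_to_world'][2,3], dep(d,[(300,98),(300,112)]).round(3))
E
python3 -c "
import cv2
a=cv2.imread('pics/wrist5.png')
cv2.imwrite('pics/w5c.png',cv2.resize(a[60:360,150:500],None,fx=2.2,fy=2,interpolation=cv2.INTER_CUBIC))"
```

```text
wrist5 62 0.008 [[0.102, 0.0385], [0.1021, -0.0364]]
wrist5 62 0.038 [[0.0976, 0.0324], [0.0977, -0.0306]]
wrist5 62 0.085 [[0.0908, 0.0229], [0.0909, -0.0214]]
wrist5 86 0.008 [[0.0909, 0.0392], [0.091, -0.0371]]
wrist5 86 0.038 [[0.0883, 0.033], [0.0884, -0.0312]]
wrist5 86 0.085 [[0.0842, 0.0233], [0.0843, -0.0219]]
wrist5 110 0.008 [[0.0793, 0.04], [0.0794, -0.0379]]
wrist5 110 0.038 [[0.0786, 0.0336], [0.0787, -0.0319]]
wrist5 110 0.085 [[0.0774, 0.0237], [0.0775, -0.0223]]
wrist5 318 0.008 [[-0.0456, 0.0489], [-0.0451, -0.0472]]
wrist5 318 0.038 [[-0.0264, 0.0411], [-0.026, -0.0397]]
wrist5 318 0.085 [[0.0036, 0.029], [0.0038, -0.0279]]
cam [0.07463798 0.00019094] 0.19638121922428486 [[ 0.688 -0.014  0.083]
 [ 0.684 -0.013  0.082]]
wrist4 55 0.008 [[0.0911, 0.0388], [0.0911, -0.0366]]
wrist4 55 0.038 [[0.0856, 0.0327], [0.0856, -0.0308]]
wrist4 55 0.085 [[0.0769, 0.0231], [0.0769, -0.0218]]
wrist4 112 0.008 [[0.0639, 0.0405], [0.064, -0.0383]]
wrist4 112 0.038 [[0.0627, 0.0341], [0.0627, -0.0323]]
wrist4 112 0.085 [[0.0607, 0.0241], [0.0607, -0.0228]]
wrist4 300 0.008 [[-0.0466, 0.0479], [-0.0462, -0.046]]
wrist4 300 0.038 [[-0.0304, 0.0403], [-0.0301, -0.0387]]
wrist4 300 0.085 [[-0.0051, 0.0285], [-0.0048, -0.0273]]
cam [5.59566746e-02 4.61902700e-05] 0.19811521506028146 [[ 0.672 -0.012  0.083]
 [ 0.668 -0.011  0.083]]
```

View pics/w5c.png

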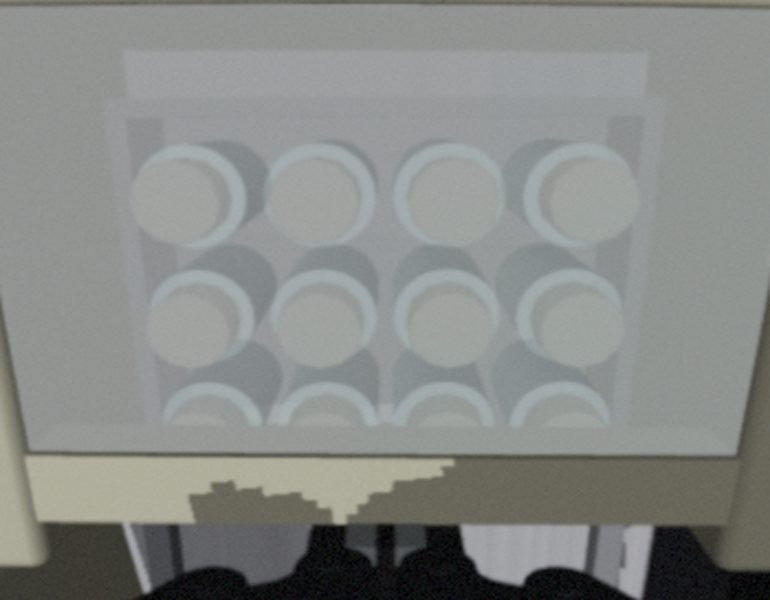

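```bash
python3 - <<'E'
from h import *
s=monitor.get_obs(); print(s['wrist_torque'],s['contact_force'])
d=load('wrist2'); print('tip row292 in wrist2',w(onz(d,[(325,292)],.02)),w(onz(d,[(325,292)],.045)), 'depth',dep(d,[(318,296),(333,296),(318,310)]), 'tcp',w([.4985,-.0051]))
d=grab('scene','scene5'); 
a=cv2.imread('pics/scene5.png')[190:310,220:400]; cv2.imwrite('pics/scene5c.png',cv2.resize(a,None,fx=4,fy=4,interpolation=cv2.INTER_CUBIC))
d=grab('top','top5')
a=cv2.imread('pics/top5.png')[140:310,280:400]; cv2.imwrite('pics/top5c.png',cv2.resize(a,None,fx=3.5,fy=3.5,interpolation=cv2.INTER_CUBIC))
E
```

```text
[0.24198193 2.64694216 0.0073958 ] [-19.23990793   1.72586185  13.97074745]
tip row292 in wrist2 [[-0.11474991 -0.00946392]] [[-0.10201396 -0.00959189]] depth [[ 0.51148328 -0.00421948  0.06156691]
 [ 0.51111611 -0.01077215  0.0625826 ]
 [ 0.51149138 -0.00452174  0.07371094]] tcp [-0.10826174 -0.00929815]
```

View pics/scene5c.png

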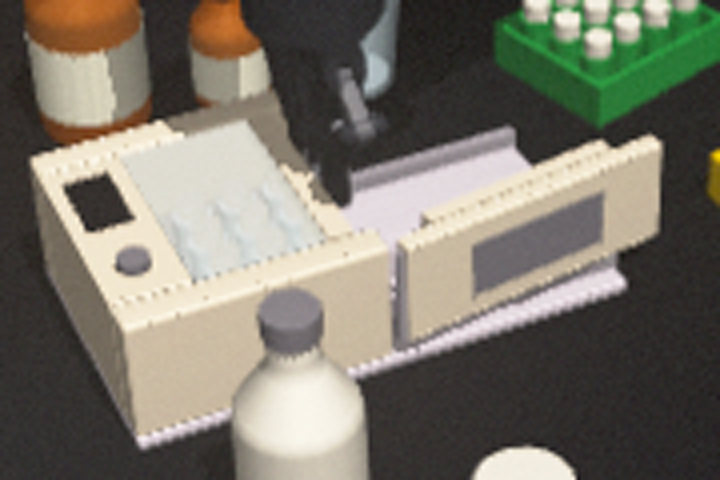

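View pics/top5c.png

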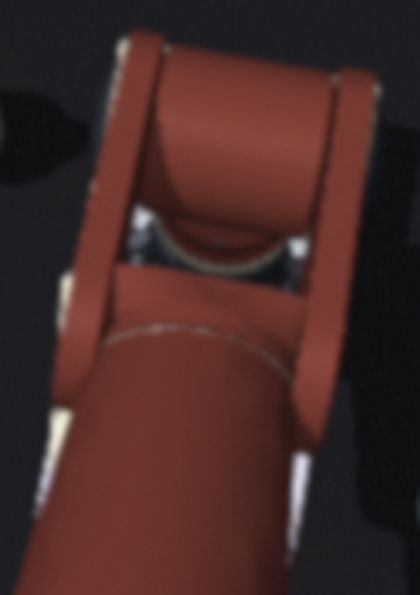

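The tray stands about 10 mm short. Its back edge is at x_w≈0.079 and the back wall at about 0.090. The depth data show the upper finger front 12–13 mm ahead of the TCP, so the fingers are pressing on the roof's front edge. I back off and tilt the tips forward, then push again.

Request:
{"op": "servo_tool", "data": {"commands": [0,0,0,1.5,0,0,0,0,0,0,1,0,0,0,0,0,0.12,0,0,0,0,0,0,0.12,0,0,0,0,0,0,0,0,0,0,0]}}

```text
t: 6.55
tool_pos: [0.5734, -0.0056, 0.0233]
tool_rot: [0.403, 2.143, -2.168]
contact_force: [-0.7, -0.0, -1.0]
opening: 0.0
```

```bash
python3 - <<'E'
from h import *
s,M=st(); print(w(s['tool_pos'])); d=grab('wrist','wrist6')
E
```

```text
6.55 [ 0.5734 -0.0056  0.0233] F [-0.7 -0.  -1. ] op 7.139290336691237e-06 q [-0.143 -0.051  2.042  0.007  0.918  1.564]
[[-0.963  0.229 -0.138]
 [ 0.136 -0.027 -0.99 ]
 [-0.231 -0.973 -0.005]]
[-0.03401246  0.00061424]
```

View pics/wrist6.png

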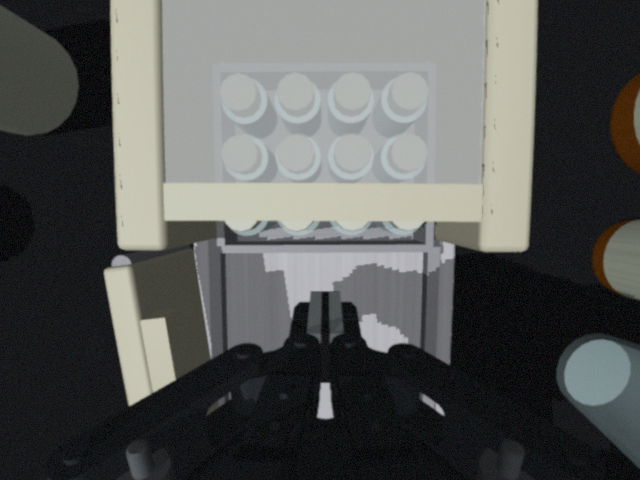

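```bash
python3 - <<'E'
from h import *
d=load('wrist6'); print('tray front',w(onz(d,[(235,248),(420,248)],.038)).round(4),'back',w(onz(d,[(235,65),(420,65)],.038)).round(4))
E
```

```text
tray front [[-0.0134  0.0471]
 [-0.0133 -0.0487]] back [[ 0.0786  0.0455]
 [ 0.0785 -0.0469]]
```

Request:
{"op": "servo_tool", "data": {"commands": [0,0,0,-0.4,0.09,0,0,0,0,0,-0.4,0.09,0,0,0,0,0,-0.4,0.09,0,0]}}

```text
t: 6.9
tool_pos: [0.5937, -0.0089, 0.0287]
tool_rot: [0.409, 2.14, -2.166]
contact_force: [-0.1, -0.8, -0.0]
opening: 0.0003
```

Request:
{"op": "servo_tool", "data": {"commands": [0,0,0,-0.3,0.07,0,0,0,0,0,-0.3,0.07,0,0]}}

```text
t: 7.1
tool_pos: [0.6029, -0.0104, 0.0299]
tool_rot: [0.411, 2.139, -2.165]
contact_force: [0.1, 0.4, 0.4]
opening: 0.0002
```

Request:
{"op": "servo_tool", "data": {"commands": [0,0,0,-0.3,0.07,0,0,0,0,0,-0.3,0.07,0,0]}}

```text
t: 7.3
tool_pos: [0.6065, -0.0109, 0.0284]
tool_rot: [0.401, 2.145, -2.17]
contact_force: [-16.0, 2.9, 8.2]
opening: -0.0001
```

```bash
python3 - <<'E'
from h import *
s,M=st(); print(w(s['tool_pos'])); d=grab('wrist','wrist7'); grab('scene','scene7')
a=cv2.imread('pics/scene7.png')[190:310,220:400]; cv2.imwrite('pics/scene7c.png',cv2.resize(a,None,fx=4,fy=4,interpolation=cv2.INTER_CUBIC))
E
```

```text
7.3 [ 0.6065 -0.0109  0.0284] F [-16.    2.9   8.2] op -0.00012311888960030786 q [-0.143  0.022  1.959  0.007  0.93   1.564]
[[-0.964  0.227 -0.139]
 [ 0.137 -0.027 -0.99 ]
 [-0.228 -0.974 -0.005]]
[-4.73567879e-04  7.34749162e-05]
```

View pics/wrist7.png

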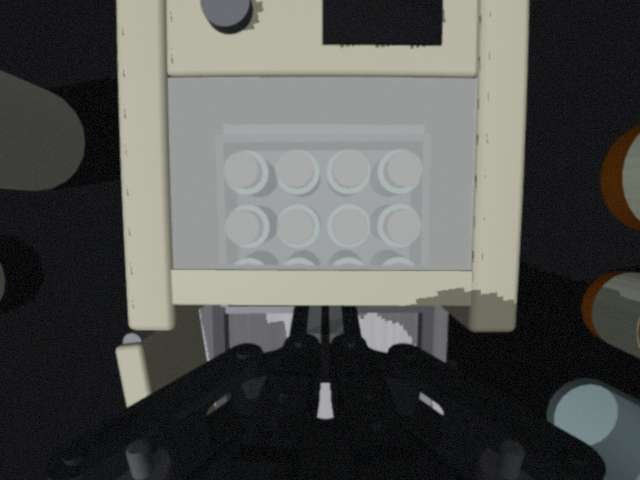

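View pics/scene7c.png

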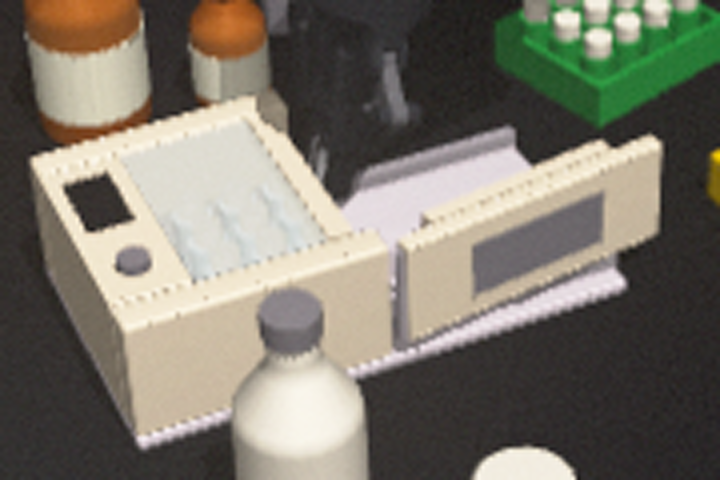

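```bash
python3 - <<'E'
from h import *
d=load('wrist7')
for n,r,z in (('front',308,.038),('back',137,.038),('wallbot',125,.008),('wall@38',125,.038),('roof front',304,.085)): print(n,w(onz(d,[(240,r),(410,r)],z)).round(4).tolist())
a=cv2.imread('pics/wrist7.png'); cv2.imwrite('pics/w7c.png',np.vstack([cv2.resize(a[110:170,200:440],None,fx=3.3,fy=4,interpolation=cv2.INTER_CUBIC),cv2.resize(a[260:350,200:440],None,fx=3.3,fy=3.7,interpolation=cv2.INTER_CUBIC)]))
E
```

```text
front [[-0.0131, 0.046], [-0.0129, -0.0462]]
back [[0.0777, 0.0441], [0.0777, -0.0442]]
wallbot [[0.0912, 0.0514], [0.0911, -0.0513]]
wall@38 [[0.0838, 0.044], [0.0838, -0.0441]]
roof front [[0.0023, 0.0337], [0.0024, -0.0343]]
```

View pics/w7c.png

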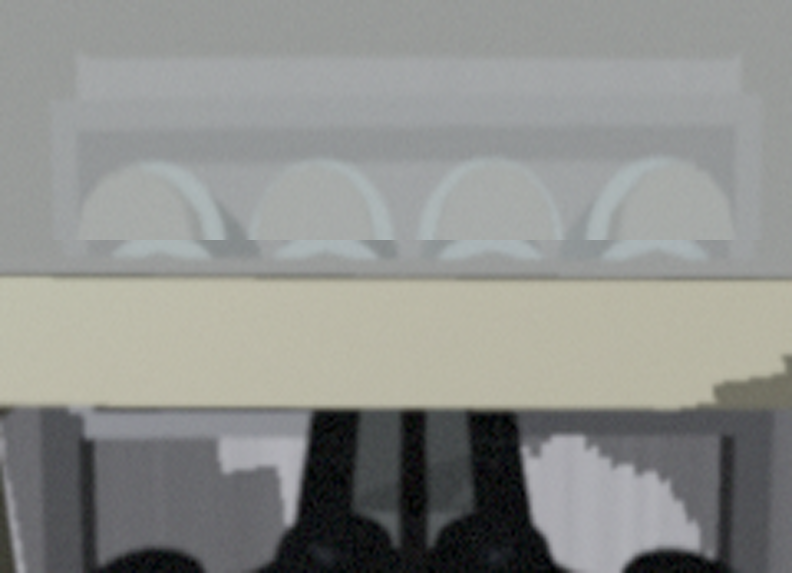

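```bash
python3 - <<'E'
from h import *
for t in('wrist1','wrist2','wrist6','wrist7'):
    d=load(t)
    P=[(u,r) for u in (318,334) for r in (286,290,293,296,300,310,325,340)]
    q=dep(d,P); print(t); print(np.c_[P,w(q).round(4),q[:,2].round(4)])
E
```

```text
wrist1
[[ 3.180e+02  2.860e+02 -2.433e-01  1.970e-02  2.000e-04]
 [ 3.180e+02  2.900e+02 -2.489e-01  1.970e-02 -4.000e-04]
 [ 3.180e+02  2.930e+02 -1.323e-01  1.310e-02  2.334e-01]
 [ 3.180e+02  2.960e+02 -1.331e-01  1.300e-02  2.346e-01]
 [ 3.180e+02  3.000e+02 -1.332e-01  1.290e-02  2.380e-01]
 [ 3.180e+02  3.100e+02 -1.327e-01  1.260e-02  2.474e-01]
 [ 3.180e+02  3.250e+02 -1.331e-01  1.230e-02  2.577e-01]
 [ 3.180e+02  3.400e+02 -1.349e-01  1.210e-02  2.647e-01]
 [ 3.340e+02  2.860e+02 -2.429e-01  6.000e-04  5.000e-04]
 [ 3.340e+02  2.900e+02 -2.487e-01  5.000e-04 -4.000e-04]
 [ 3.340e+02  2.930e+02 -1.328e-01  6.000e-03  2.321e-01]
 [ 3.340e+02  2.960e+02 -1.322e-01  6.000e-03  2.362e-01]
 [ 3.340e+02  3.000e+02 -1.332e-01  6.000e-03  2.379e-01]
 [ 3.340e+02  3.100e+02 -1.322e-01  6.200e-03  2.480e-01]
 [ 3.340e+02  3.250e+02 -1.318e-01  6.400e-03  2.596e-01]
 [ 3.340e+02  3.400e+02 -1.315e-01  6.500e-03  2.694e-01]]
wrist2
[[ 3.180e+02  2.860e+02 -1.165e-01 -5.200e-03  8.700e-03]
 [ 3.180e+02  2.900e+02 -1.197e-01 -5.100e-03  7.600e-03]
 [ 3.180e+02  2.930e+02 -9.530e-02 -6.600
[... 1943 characters left out ...]
02]
 [ 3.180e+02  3.000e+02  4.100e-03  2.500e-03  8.520e-02]
 [ 3.180e+02  3.100e+02 -2.000e-04  2.500e-03  8.440e-02]
 [ 3.180e+02  3.250e+02 -2.800e-03  2.200e-03  9.480e-02]
 [ 3.180e+02  3.400e+02 -6.600e-03  2.100e-03  1.000e-01]
 [ 3.340e+02  2.860e+02  9.800e-03 -3.900e-03  8.490e-02]
 [ 3.340e+02  2.900e+02  8.400e-03 -3.900e-03  8.620e-02]
 [ 3.340e+02  2.930e+02  6.800e-03 -3.900e-03  8.450e-02]
 [ 3.340e+02  2.960e+02  5.600e-03 -3.900e-03  8.450e-02]
 [ 3.340e+02  3.000e+02  4.300e-03 -3.900e-03  8.600e-02]
 [ 3.340e+02  3.100e+02 -5.000e-04 -4.000e-03  8.340e-02]
 [ 3.340e+02  3.250e+02 -2.800e-03 -3.700e-03  9.470e-02]
 [ 3.340e+02  3.400e+02 -4.700e-03 -3.500e-03  1.046e-01]]
```

```bash
python3 - <<'E'
from h import *
def proj(d,p):
    T=np.linalg.inv(d['cam_to_world']); r,_=cv2.Rodrigues(T[:3,:3])
    return cv2.projectPoints(np.array(p,float).reshape(-1,3),r,T[:3,3],d['camera_matrix'],d['dist_coeffs'])[0].reshape(-1,2)
d=load('scene2'); p=np.array([.4985,-.0051,.0195])
uv=proj(d,[p,p+[0,0,.02],p+[0,0,.04],p+[0,0,.08]]); print(uv)
a=d['frame'][:,:,::-1].copy()
b=cv2.resize(a[180:280,300:420],None,fx=6,fy=6,interpolation=cv2.INTER_CUBIC)
for i,q in enumerate(uv): cv2.circle(b,tuple(int(v) for v in ((q[0]-300)*6,(q[1]-180)*6)),4,[(0,0,255),(0,255,255),(0,255,0),(255,0,0)][i],-1)
cv2.imwrite('pics/s2c.png',b)
print(dep(d,np.round(uv)),dep(d,[(345,222),(340,225),(345,228),(341,232)]))
E
```

```text
[[339.93052446 239.53308485]
 [339.88113082 232.6809576 ]
 [339.83048304 225.69866671]
 [339.72525765 211.33071696]]
[[ 0.54556518  0.06484445  0.08481812]
 [ 0.47666502 -0.03693799  0.00879101]
 [ 0.50595053  0.00660208  0.06907258]
 [ 0.50256024  0.00200548  0.10620855]] [[ 0.49380192  0.00872296  0.0763746 ]
 [ 0.50730243  0.00863047  0.07369765]
 [ 0.46070204 -0.03912849  0.01543782]
 [ 0.47509978 -0.0349895   0.01233371]]
```

View pics/s2c.png

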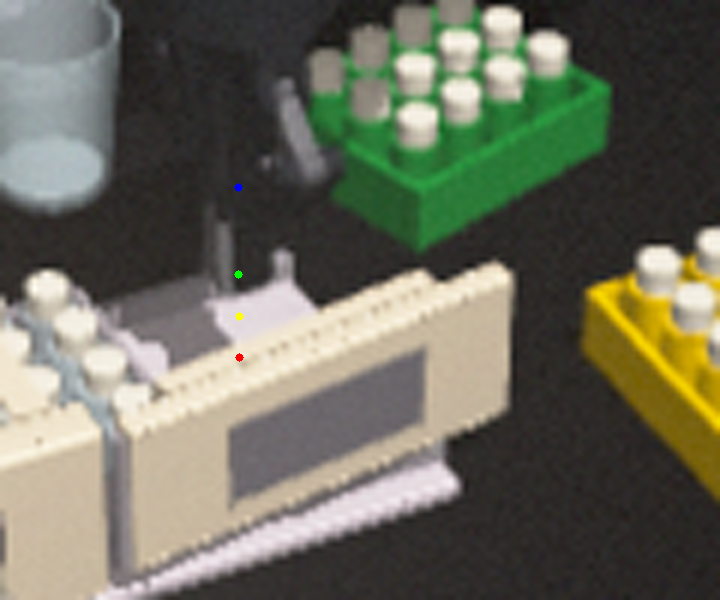

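The check explains the stall. In both the wrist and scene views the fingertips end about 39 mm above the reported TCP (scene2 crop: tips near the green dot, TCP projected at the red one). I was therefore pushing at cap height and then against the roof edge. I retreat straight back and up a little, then measure the finger geometry.

Request:
{"op": "servo_tool", "data": {"commands": [0,0,0,1.5,-0.35,0,0,0,0,-0.11,2,-0.4,0,0,0,0,-0.11,2,-0.2,0,0,0,0,0,2,0,0,0,0,0,0,0,0,0,0]}}

```text
t: 7.9
tool_pos: [0.527, 0.0004, 0.0249]
tool_rot: [-0.146, -2.153, 2.142]
contact_force: [-0.3, -0.9, -0.4]
opening: 0.0001
```

```bash
python3 - <<'E'
from h import *
s,M=st(); print(w(s['tool_pos'])); d=grab('wrist','wrist8'); grab('scene','scene8')
tp=np.array(s['tool_pos'])
P=[(u,r) for u in (230,250,270,290,300,310) for r in (296,310,330,345,360,380,400,430)]
q=dep(d,P); L=(q-tp)@M
for p,l,z in zip(P,L,q[:,2]):
    if l[1]<0.0 and z>.04: print(p,'toolframe mm',(l*1000).round(0))
a=d['frame'][:,:,::-1]; b=load('scene8')['frame'][:,:,::-1]
b=cv2.resize(b[180:280,300:420],None,fx=4,fy=4,interpolation=cv2.INTER_CUBIC); cv2.imwrite('pics/s8c.png',b)
for n,r,z in (('row',[r],.038) for r,n in ()): pass
E
```

```text
7.9 [5.27e-01 4.00e-04 2.49e-02] F [-0.3 -0.9 -0.4] op 9.069821806757861e-05 q [-0.143 -0.002  1.975  0.005  1.173  1.565]
[[-0.99  -0.003 -0.139]
 [ 0.139  0.005 -0.99 ]
 [ 0.004 -1.    -0.005]]
[-0.08079404  0.00014895]
(230, 360) toolframe mm [-14. -88. -29.]
(230, 380) toolframe mm [-14. -96. -27.]
(230, 400) toolframe mm [  5. -84. -32.]
(230, 430) toolframe mm [  6. -96. -29.]
(250, 345) toolframe mm [-14. -80. -25.]
(250, 360) toolframe mm [-14. -87. -23.]
(250, 380) toolframe mm [ -8. -89. -23.]
(250, 400) toolframe mm [ -1. -90. -24.]
(250, 430) toolframe mm [ -19. -118.  -17.]
(270, 360) toolframe mm [ -9. -80. -18.]
(270, 380) toolframe mm [ -19. -102.  -14.]
(270, 400) toolframe mm [ -20. -110.  -13.]
(270, 430) toolframe mm [ -16. -116.  -13.]
(290, 330) toolframe mm [ -9. -63. -13.]
(290, 345) toolframe mm [-13. -78. -12.]
(290, 360) toolframe mm [-14. -88. -11.]
(290, 380) toolframe mm [ -19. -103.   -9.]
(290, 400) toolframe mm [ -20. -110.   -8.]
(290, 430) toolframe mm [ -19. -118.   -8.]
(300, 310) toolframe mm [ -9. -48. -10.]
(300, 330) toolframe mm [ -9. -63.  -9.]
(300, 345) toolframe mm [-15. -81.  -8.]
(300, 360) toolframe mm [-14. -88.  -8.]
(300, 380) toolframe mm [ -19. -102.   -7.]
(300, 400) toolframe mm [ -19. -109.   -6.]
(300, 430) toolframe mm [ -19. -118.   -5.]
(310, 296) toolframe mm [-13. -43.  -6.]
(310, 310) toolframe mm [-13. -55.  -6.]
(310, 330) toolframe mm [-14. -70.  -5.]
(310, 345) toolframe mm [-13. -79.  -5.]
(310, 360) toolframe mm [-14. -87.  -5.]
(310, 380) toolframe mm [ -17. -100.   -4.]
(310, 400) toolframe mm [ -10. -100.   -4.]
(310, 430) toolframe mm [ -12. -111.   -4.]
```

View pics/wrist8.png

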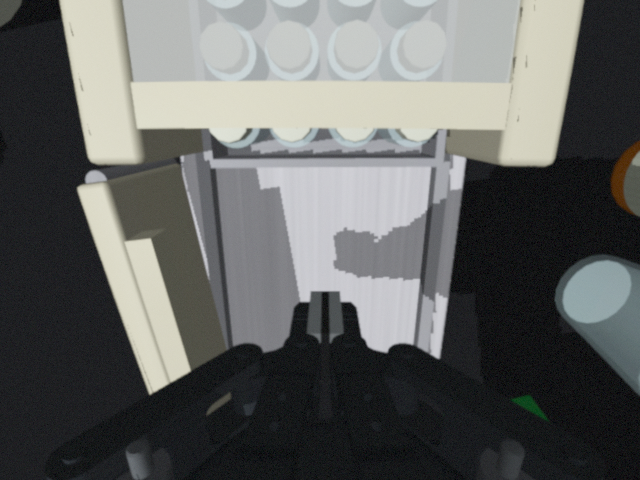

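View pics/s8c.png

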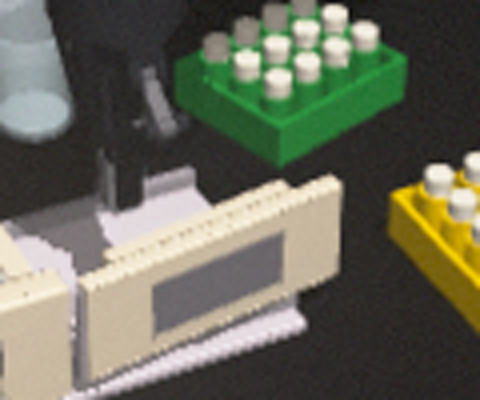

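The measurement gives fingertips 40 mm short of the reported TCP, with a front face 13 mm ahead of it. I lower so the real tips are at about z = 27 mm, with a slight forward tilt so the body clears the roof.

Request:
{"op": "servo_tool", "data": {"commands": [0,0,0.1,0,1,0,0,0,0,0,0,1,0,0,0,0,0,0,0.8,0,0,0,0,0,0,0.6,0,0,0,0,0,0,0,0,0]}}

```text
t: 8.5
tool_pos: [0.5364, -0.0012, -0.0079]
tool_rot: [-0.27, -2.192, 2.199]
contact_force: [-1.3, 0.2, -0.1]
opening: 0.0001
```

```bash
cat > chk.py <<'E'
from h import *
import sys
t=sys.argv[1]
s,M=st(); tp=np.array(s['tool_pos']); print('tcp w',w(tp),'real tip',(tp-.04*M[:,1]).round(4),'w',w(tp-.04*M[:,1]).round(4),'front',w(tp-.04*M[:,1]-.013*M[:,0]).round(4))
d=grab('wrist',t)
q=dep(d,[(318,r) for r in (290,293,296,300)]+[(334,r) for r in (290,293,296,300)]); print(np.c_[w(q),q[:,2]].round(4).tolist())
E
python3 chk.py wrist9
```

```text
8.5 [ 0.5364 -0.0012 -0.0079] F [-1.3  0.2 -0.1] op 0.00010451362628126084 q [-0.144 -0.006  2.046  0.006  0.997  1.565]
[[-0.985  0.104 -0.14 ]
 [ 0.14  -0.01  -0.99 ]
 [-0.105 -0.995 -0.004]]
tcp w [-0.07127913 -0.00015103] real tip [ 0.5322 -0.0008  0.0319] w [-0.0755 -0.0003] front [-0.0625 -0.0003]
[[-0.0704, 0.0032, 0.0081], [-0.0622, 0.0026, 0.0338], [-0.0629, 0.0026, 0.0355], [-0.0629, 0.0024, 0.04], [-0.0705, -0.0051, 0.0078], [-0.062, -0.0044, 0.0343], [-0.063, -0.0044, 0.0353], [-0.0635, -0.0044, 0.0387]]
```

View pics/wrist9.png

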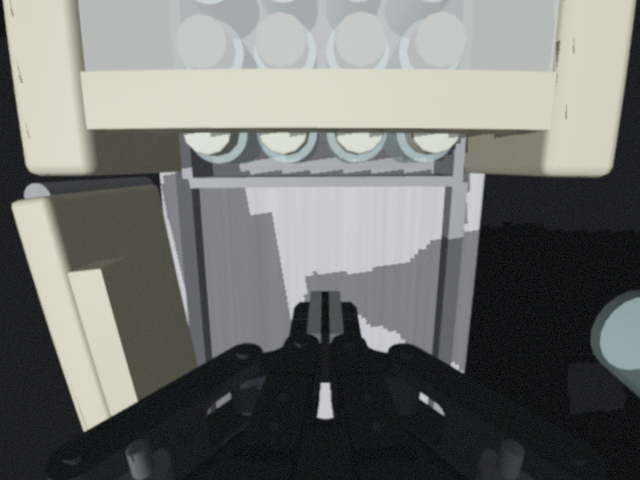

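Request:
{"op": "servo_tool", "data": {"commands": [0,0,0,0,0.6,0,0,0,0,0,-0.8,0.1,0,0,0,0,0,-0.8,0.1,0,0,0,0,0,-0.6,0.1,0,0,0,0,0,-0.4,0.05,0,0,0,0,0,0,0,0,0]}}

```text
t: 9.15
tool_pos: [0.5691, -0.0059, -0.0126]
tool_rot: [-0.275, -2.194, 2.201]
contact_force: [0.1, 0.2, -0.4]
opening: 0.0001
```

```bash
python3 chk.py wrist10
```

```text
9.15 [ 0.5691 -0.0059 -0.0126] F [ 0.1  0.2 -0.4] op 0.00011732191330002564 q [-0.144  0.075  1.972  0.006  0.985  1.565]
[[-0.984  0.109 -0.14 ]
 [ 0.14  -0.011 -0.99 ]
 [-0.109 -0.994 -0.004]]
tcp w [-0.03827805 -0.0002746 ] real tip [ 0.5647 -0.0055  0.0271] w [-0.0426 -0.0005] front [-0.0297 -0.0005]
[[-0.0359, 0.003, 0.0076], [-0.0298, 0.0025, 0.0279], [-0.0299, 0.0024, 0.0313], [-0.0308, 0.0024, 0.0337], [-0.0355, -0.0051, 0.0087], [-0.03, -0.0046, 0.0274], [-0.03, -0.0045, 0.031], [-0.0307, -0.0045, 0.0339]]
```

View pics/wrist10.png

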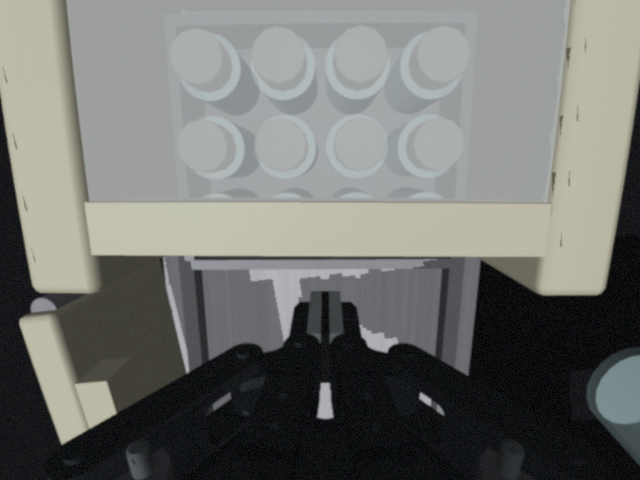

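Tip front is at x_w ≈ −30 mm and z ≈ 27 mm, clear of the tray face at about −16. I push the last 24 mm gently.

Request:
{"op": "servo_tool", "data": {"commands": [0,0,0,-0.4,0.05,0,0,0,0,0,-0.4,0.05,0,0,0,0,0,-0.3,0.04,0,0]}}

```text
t: 9.5
tool_pos: [0.5798, -0.0074, -0.013]
tool_rot: [-0.274, -2.194, 2.2]
contact_force: [0.8, 0.6, -0.0]
opening: 0.0001
```

Request:
{"op": "servo_tool", "data": {"commands": [0,0,0,-0.3,0.04,0,0,0,0,0,-0.3,0.04,0,0]}}

```text
t: 9.7
tool_pos: [0.5853, -0.0081, -0.0134]
tool_rot: [-0.271, -2.193, 2.199]
contact_force: [-4.2, 1.0, 4.6]
opening: 0.0
```

```bash
python3 chk.py wrist11
```

```text
9.7 [ 0.5853 -0.0081 -0.0134] F [-4.2  1.   4.6] op 8.613658104483857e-06 q [-0.143  0.114  1.931  0.006  0.99   1.565]
[[-0.985  0.105 -0.14 ]
 [ 0.139 -0.01  -0.99 ]
 [-0.106 -0.994 -0.005]]
tcp w [-0.02192098 -0.00013231] real tip [ 0.5811 -0.0077  0.0264] w [-0.0261 -0.0003] front [-0.0132 -0.0003]
[[0.0097, 0.0011, 0.085], [0.0089, 0.0011, 0.0851], [0.008, 0.0012, 0.0849], [0.0068, 0.0012, 0.0848], [0.0098, -0.0031, 0.0853], [0.0089, -0.0031, 0.0851], [0.0079, -0.0031, 0.0847], [0.0069, -0.0031, 0.0851]]
```

View pics/wrist11.png

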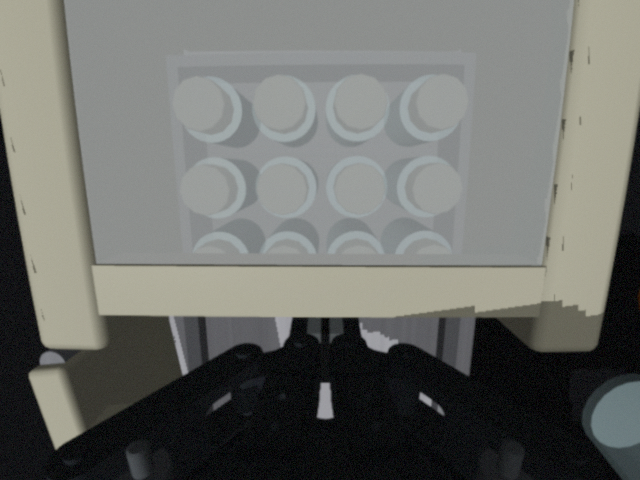

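Request:
{"op": "servo_tool", "data": {"commands": [0,0,0,-0.3,0.03,0,0,0,0,0,-0.3,0.03,0,0]}}

```text
t: 9.95
tool_pos: [0.5909, -0.0088, -0.0136]
tool_rot: [-0.269, -2.192, 2.198]
contact_force: [-4.9, 1.7, 4.6]
opening: 0.0
```

Request:
{"op": "servo_tool", "data": {"commands": [0,0,0,-0.3,0.03,0,0,0,0,0,-0.3,0.03,0,0]}}

```text
t: 10.15
tool_pos: [0.594, -0.0091, -0.0141]
tool_rot: [-0.258, -2.189, 2.194]
contact_force: [-20.6, 2.9, 14.4]
opening: -0.0002
```

Request:
{"op": "servo_tool", "data": {"commands": [0,0,0,-0.3,0.03,0,0,0,0,0,-0.3,0.03,0,0]}}

```text
t: 10.35
tool_pos: [0.5932, -0.0088, -0.0155]
tool_rot: [-0.236, -2.182, 2.185]
contact_force: [-15.3, 2.0, 10.6]
opening: -0.0
```

```bash
python3 chk.py wrist12
```

```text
10.35 [ 0.5932 -0.0088 -0.0155] F [-15.3   2.   10.6] op -4.89743825839662e-05 q [-0.143  0.154  1.89   0.005  1.021  1.565]
[[-0.987  0.076 -0.139]
 [ 0.139 -0.007 -0.99 ]
 [-0.076 -0.997 -0.004]]
tcp w [-0.01392053  0.00022944] real tip [ 0.5902 -0.0086  0.0244] w [-0.017   0.0001] front [-0.004   0.0001]
[[0.0214, 0.0015, 0.0839], [0.0202, 0.0016, 0.0832], [0.0197, 0.0016, 0.0838], [0.0185, 0.0016, 0.0838], [0.021, -0.0026, 0.0829], [0.0204, -0.0026, 0.0837], [0.0195, -0.0026, 0.0835], [0.0186, -0.0026, 0.084]]
```

View pics/wrist12.png

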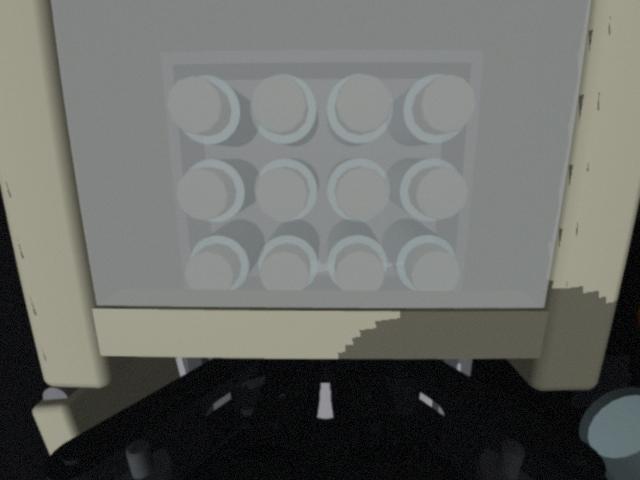

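```bash
python3 - <<'E'
from h import *
d=load('wrist12')
for n,r,z in (('back',53,.038),('wallbot',49,.008),('rooffront',357,.085)): print(n,w(onz(d,[(200,r),(440,r)],z)).round(4).tolist())
a=cv2.imread('pics/wrist12.png'); cv2.imwrite('pics/w12c.png',cv2.resize(a[20:120,140:500],None,fx=2.2,fy=5,interpolation=cv2.INTER_CUBIC))
E
```

```text
back [[0.0899, 0.0432], [0.0899, -0.0397]]
wallbot [[0.0997, 0.0534], [0.0996, -0.0488]]
rooffront [[0.0022, 0.0336], [0.0025, -0.0313]]
```

View pics/w12c.png

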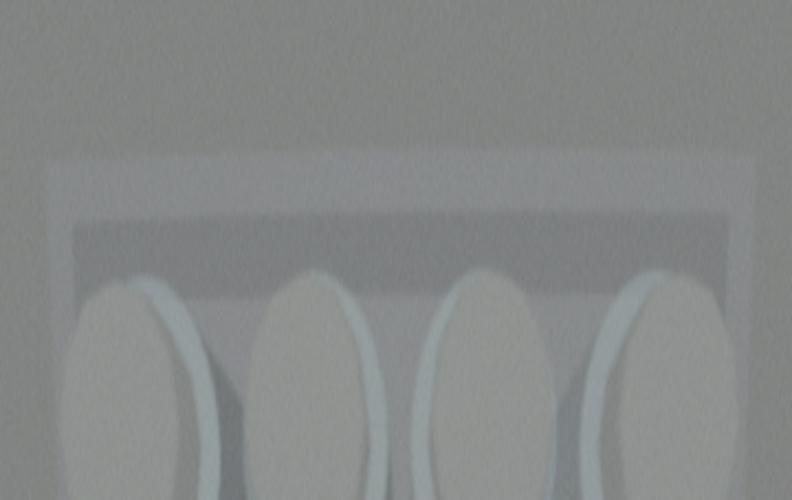

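The tray's back edge is now at x_w≈0.090, flush with the wall at about 0.091. No floor strip is left and the push stalled at 15–20 N, so the tray is home. I retreat and go over to the door's outer side.

Request:
{"op": "servo_tool", "data": {"commands": [0,0,0,1,-0.1,0,0,0,0,0,2,-0.15,0,0,0,0,-0.07,2,-0.15,0,0,0,0,0,0,-2,0,0,0,0,0,1,-4,0,0,0,0,0,1,-3,0,0,0,0,0,0,0,0,0]}}

```text
t: 11.1
tool_pos: [0.5233, 0.0004, 0.076]
tool_rot: [-0.166, -2.159, 2.152]
contact_force: [1.0, 0.4, 0.2]
opening: 0.0
```

```bash
python3 chk.py wrist13; python3 -c "
import cv2
a=cv2.imread('pics/wrist13.png')"
```

```text
11.1 [5.233e-01 4.000e-04 7.600e-02] F [1.  0.4 0.2] op 2.958195347834155e-05 q [-0.144 -0.093  1.968  0.004  1.254  1.565]
[[-0.99   0.014 -0.139]
 [ 0.139  0.002 -0.99 ]
 [-0.013 -1.    -0.004]]
tcp w [-0.08444473 -0.00039351] real tip [5.228e-01 3.000e-04 1.160e-01] w [-0.085  -0.0006] front [-0.072  -0.0006]
[[-0.1226, 0.0052, 0.0081], [-0.0718, 0.0024, 0.1165], [-0.0724, 0.0023, 0.1181], [-0.0718, 0.0022, 0.123], [-0.1228, -0.0075, 0.0077], [-0.0721, -0.0047, 0.1158], [-0.0731, -0.0047, 0.1167], [-0.0722, -0.0046, 0.1223]]
```

View pics/wrist13.png

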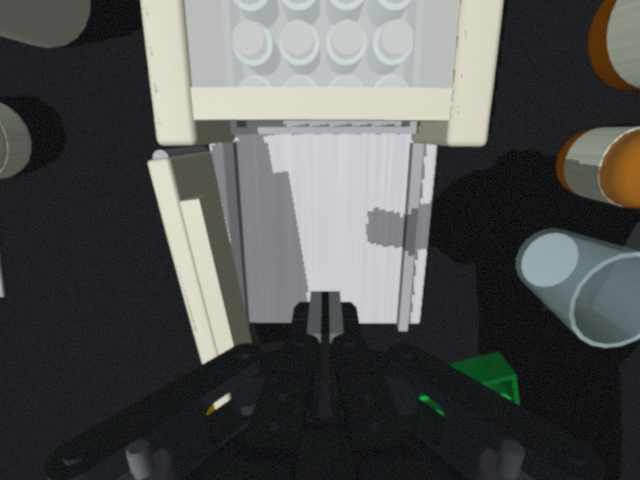

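```bash
python3 - <<'E'
from h import *
d=load('wrist13')
a=cv2.imread('pics/wrist13.png'); cv2.imwrite('pics/w13c.png',cv2.resize(a[80:180,200:450],None,fx=3.2,fy=5,interpolation=cv2.INTER_CUBIC))
for n,r,z in (('front rim bottom edge',134,.038),('rooffront',122,.085)): print(n,w(onz(d,[(250,r),(400,r)],z)).round(4).tolist())
E
```

```text
front rim bottom edge [[-0.0047, 0.045], [-0.0046, -0.0457]]
rooffront [[0.0008, 0.0346], [0.0008, -0.0357]]
```

View pics/w13c.png

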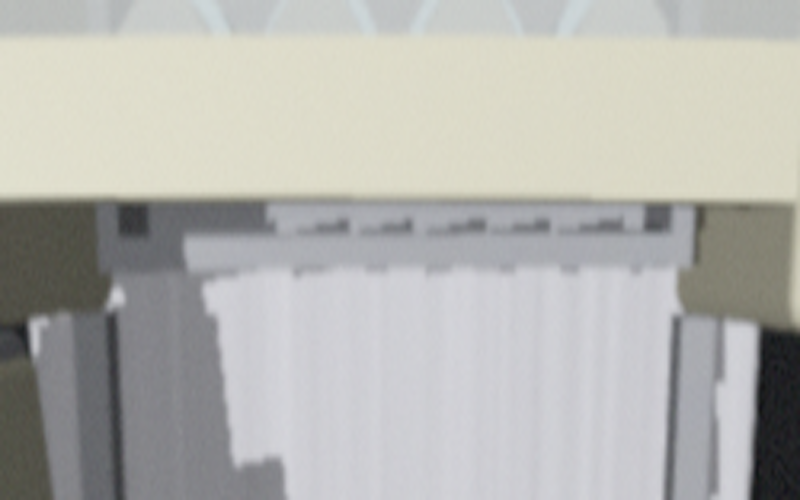

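The front rim is at −5.5 mm relative to the roof edge, and −6 is home, so the tray is confirmed. Now I move over the door to its outer side.

Request:
{"op": "servo_tool", "data": {"commands": [0,0,-0.013,1,-1.5,0,0,0,0,0,1.2,0,-2.3,0,0,0,0,1.2,0,-2.3,0,0,0,0,1.2,0,-2.3,0,0,0,0,1,0,-2.3,0,0,0,0,0.6,0,-2,0,0,0,0,0,0,0,0]}}

```text
t: 11.85
tool_pos: [0.474, 0.1228, 0.0799]
tool_rot: [-0.147, -2.148, 2.14]
contact_force: [0.3, -1.4, 0.3]
opening: 0.0
```

```bash
python3 chk.py wrist14
```

```text
11.85 [0.474  0.1228 0.0799] F [ 0.3 -1.4  0.3] op 1.3928052423017656e-05 q [ 0.098 -0.169  2.029  0.005  1.287  1.811]
[[-0.99  -0.006 -0.143]
 [ 0.143  0.004 -0.99 ]
 [ 0.007 -1.    -0.003]]
tcp w [-0.15036844  0.11389469] real tip [0.4742 0.1226 0.1199] w [-0.1501  0.1138] front [-0.1371  0.1137]
[[-0.1959, 0.1199, 0.001], [-0.137, 0.1167, 0.1198], [-0.1374, 0.1166, 0.1219], [-0.1367, 0.1165, 0.1269], [-0.1959, 0.1066, 0.0011], [-0.1378, 0.1095, 0.1184], [-0.137, 0.1096, 0.1227], [-0.1373, 0.1097, 0.1258]]
```

View pics/wrist14.png

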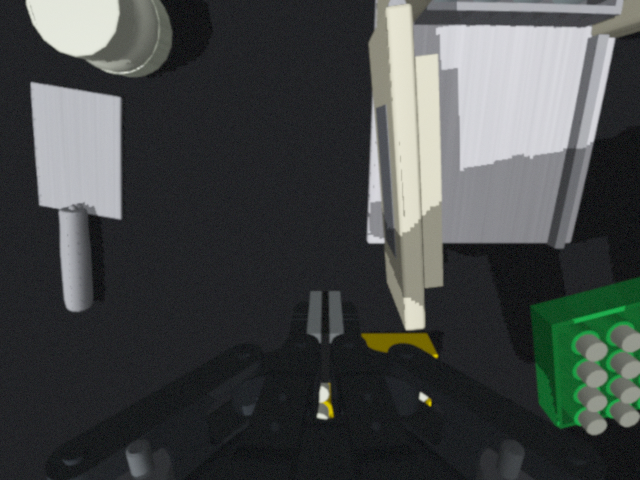

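```bash
python3 - <<'E'
from h import *
d=load('wrist14'); q=onz(d,[(403,329),(425,328),(388,8),(412,8)],.085); print(w(q).round(4))
def ang(th,r=.128,h=.013):
    dr=np.array([-np.sin(th),-np.cos(th)]); n=np.array([-np.cos(th),np.sin(th)])
    return np.array([-.018,.08])+r*dr+n*(.006+h*(abs(n[0])+abs(n[1])))
for th in np.arange(1.45,-.01,-.145): print(round(th,3),ang(th).round(4))
E
```

```text
[[-0.1786  0.0685]
 [-0.178   0.0558]
 [-0.0176  0.0859]
 [-0.0175  0.0754]]
1.45 [-0.1475  0.0849]
1.305 [-0.1473  0.0676]
1.16 [-0.1446  0.0501]
1.015 [-0.1393  0.0328]
0.87 [-0.1315  0.016 ]
0.725 [-0.1211  0.0003]
0.58 [-0.1082 -0.0139]
0.435 [-0.093  -0.0263]
0.29 [-0.0759 -0.0363]
0.145 [-0.057  -0.0437]
-0.0 [-0.037 -0.048]
```

Request:
{"op": "servo_tool", "data": {"commands": [0,0,0,0,2,0,0,0,0,0,0,2,0,0,0,0,0,0,1.5,0,0,0,0,0,0,0.6,0,0,0,0,0,0,0,0,0]}}

```text
t: 12.4
tool_pos: [0.4746, 0.118, 0.0135]
tool_rot: [-0.15, -2.143, 2.141]
contact_force: [-0.5, 1.0, -0.1]
opening: 0.0
```

```bash
python3 chk.py wrist15
```

```text
12.4 [0.4746 0.118  0.0135] F [-0.5  1.  -0.1] op 3.179807947458768e-05 q [ 9.000e-02 -7.500e-02  2.067e+00  2.000e-03  1.156e+00  1.807e+00]
[[-0.989 -0.007 -0.146]
 [ 0.146  0.001 -0.989]
 [ 0.007 -1.    -0.   ]]
tcp w [-0.1491379   0.10928629] real tip [0.4749 0.118  0.0535] w [-0.1488  0.1093] front [-0.1358  0.1092]
[[-0.1611, 0.1135, 0.0006], [-0.1356, 0.1121, 0.0538], [-0.1357, 0.1121, 0.0563], [-0.1361, 0.112, 0.0592], [-0.1614, 0.1037, 0.0003], [-0.1359, 0.1051, 0.0533], [-0.1358, 0.1051, 0.0564], [-0.1358, 0.1052, 0.0598]]
```

View pics/wrist15.png

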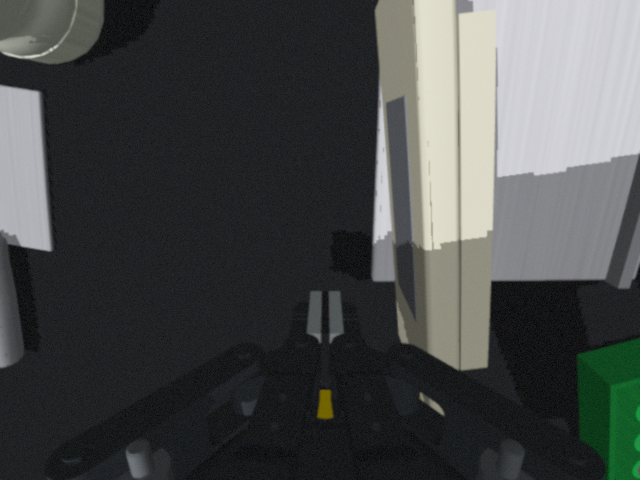

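Fingers are beside the outer face at mid-door height, and the door panel spans (395–490, 0–370). I push in stages along the arc.

Request:
{"op": "servo_tool", "data": {"commands": [0,0,0,0,0,1,0,0,0,0,0,0,0.9,0,0,0,0,0,0,0.9,0,0,0,0,0,0,0.9,0,0,0,0,-0.1,0,0.9,0,0,0,0,-0.2,0,0.9,0]}}

```text
t: 13.05
tool_pos: [0.4722, 0.0586, 0.0174]
tool_rot: [-0.158, -2.147, 2.144]
contact_force: [0.2, 0.1, -0.3]
opening: -0.0002
```

```bash
python3 chk.py wrist16
```

```text
13.05 [0.4722 0.0586 0.0174] F [ 0.2  0.1 -0.3] op -0.00019648544143352424 q [-3.400e-02 -1.210e-01  2.102e+00  2.000e-03  1.160e+00  1.683e+00]
[[-0.989  0.    -0.146]
 [ 0.146  0.002 -0.989]
 [-0.    -1.    -0.002]]
tcp w [-0.1431753   0.05013387] real tip [0.4722 0.0586 0.0574] w [-0.1432  0.0501] front [-0.1302  0.05  ]
[[-0.157, 0.0544, 0.0007], [-0.1303, 0.053, 0.057], [-0.1304, 0.0529, 0.0597], [-0.1303, 0.0528, 0.0635], [-0.1572, 0.0444, 0.0004], [-0.1303, 0.0458, 0.0572], [-0.1308, 0.0459, 0.059], [-0.1308, 0.046, 0.0627]]
```

View pics/wrist16.png

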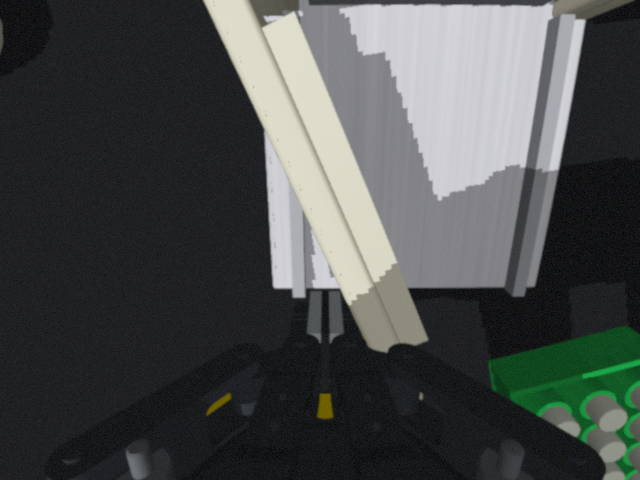

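Request:
{"op": "servo_tool", "data": {"commands": [0,0,0,-0.2,0.3,0.8,0,0,0,0,-0.3,0.2,0.8,0,0,0,0,-0.4,0,0.8,0,0,0,0,-0.4,0,0.8,0,0,0,0,-0.5,0,0.8,0,0,0,0,-0.6,0,0.7,0]}}

```text
t: 13.7
tool_pos: [0.4924, 0.0036, 0.0135]
tool_rot: [-0.163, -2.149, 2.145]
contact_force: [1.2, 1.6, 2.0]
opening: -0.0001
```

```bash
python3 chk.py wrist17
```

```text
13.7 [0.4924 0.0036 0.0135] F [1.2 1.6 2. ] op -0.00013794020504509033 q [-1.450e-01 -7.500e-02  2.068e+00  2.000e-03  1.145e+00  1.572e+00]
[[-0.989  0.005 -0.147]
 [ 0.147  0.001 -0.989]
 [-0.005 -1.    -0.002]]
tcp w [-0.11549728 -0.00150952] real tip [0.4922 0.0036 0.0535] w [-0.1157 -0.0016] front [-0.1027 -0.0017]
[[-0.0852, 0.0004, 0.0858], [-0.0873, 0.0004, 0.0839], [-0.0876, 0.0004, 0.0856], [-0.0894, 0.0005, 0.085], [-0.086, -0.0051, 0.0842], [-0.0866, -0.005, 0.0854], [-0.0879, -0.005, 0.085], [-0.0895, -0.005, 0.0849]]
```

View pics/wrist17.png

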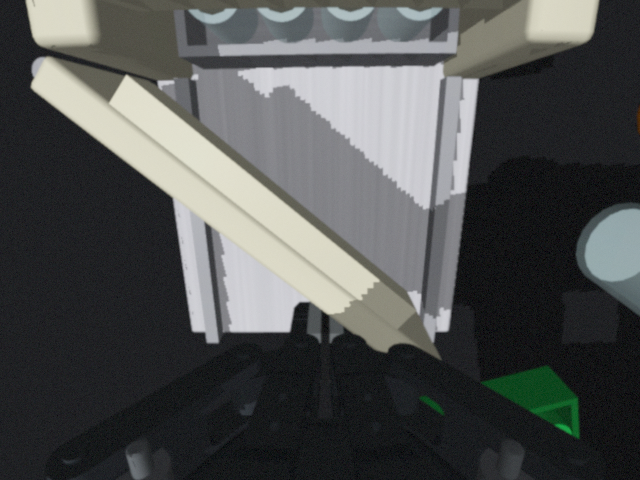

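Request:
{"op": "servo_tool", "data": {"commands": [0,0,0,-0.6,0,0.7,0,0,0,0,-0.7,0,0.6,0,0,0,0,-0.8,0,0.6,0,0,0,0,-0.8,0,0.5,0,0,0,0,-0.8,0,0.4,0,0,0,0,-0.8,0,0.3,0]}}

```text
t: 14.35
tool_pos: [0.5352, -0.0377, 0.0128]
tool_rot: [-0.162, -2.147, 2.145]
contact_force: [0.8, 0.7, 1.5]
opening: -0.0002
```

```bash
python3 chk.py wrist18
```

```text
14.35 [ 0.5352 -0.0377  0.0128] F [0.8 0.7 1.5] op -0.00021802444349177253 q [-0.21   0.033  1.962  0.002  1.144  1.508]
[[-0.989  0.003 -0.147]
 [ 0.147  0.001 -0.989]
 [-0.002 -1.    -0.001]]
tcp w [-0.06740646 -0.03646098] real tip [ 0.5351 -0.0377  0.0528] w [-0.0675 -0.0365] front [-0.0545 -0.0366]
[[-0.0368, -0.0345, 0.0854], [-0.0378, -0.0345, 0.0857], [-0.0395, -0.0345, 0.0845], [-0.041, -0.0345, 0.0846], [-0.0369, -0.0399, 0.0853], [-0.0378, -0.0399, 0.0857], [-0.0391, -0.0399, 0.0853], [-0.0405, -0.0399, 0.0856]]
```

View pics/wrist18.png

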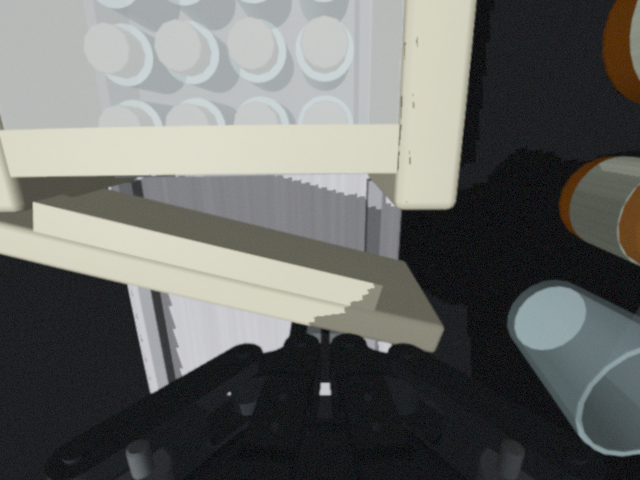

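Request:
{"op": "servo_tool", "data": {"commands": [0,0,0,-0.6,0,0.2,0,0,0,0,-0.6,0,0.15,0,0,0,0,-0.5,0,0.1,0,0,0,0,-0.4,0,0.1,0]}}

```text
t: 14.8
tool_pos: [0.5576, -0.0473, 0.0129]
tool_rot: [-0.162, -2.147, 2.145]
contact_force: [-0.1, -0.5, 2.4]
opening: 0.0002
```

Request:
{"op": "servo_tool", "data": {"commands": [0,0,0,-0.3,0,0,0,0,0,0,-0.3,0,0,0]}}

```text
t: 15.0
tool_pos: [0.564, -0.0486, 0.0129]
tool_rot: [-0.161, -2.146, 2.146]
contact_force: [-1.0, -1.4, 1.7]
opening: -0.0
```

```bash
python3 chk.py wrist19
```

```text
15.0 [ 0.564  -0.0486  0.0129] F [-1.  -1.4  1.7] op -2.2142956089947707e-05 q [-0.218  0.101  1.891  0.     1.147  1.5  ]
[[-0.989  0.003 -0.147]
 [ 0.147 -0.    -0.989]
 [-0.003 -1.    -0.   ]]
tcp w [-0.03730567 -0.04324617] real tip [ 0.5639 -0.0486  0.0529] w [-0.0374 -0.0432] front [-0.0244 -0.0433]
[[-0.0067, -0.0413, 0.0855], [-0.008, -0.0412, 0.0851], [-0.0085, -0.0412, 0.0863], [-0.0107, -0.0412, 0.0849], [-0.0068, -0.0466, 0.0853], [-0.0078, -0.0466, 0.0855], [-0.0095, -0.0467, 0.0845], [-0.0111, -0.0467, 0.0843]]
```

View pics/wrist19.png

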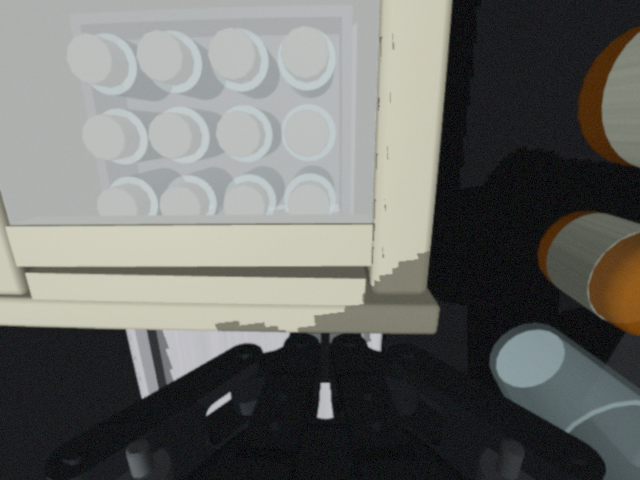

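Request:
{"op": "servo_tool", "data": {"commands": [0,0,0,-0.3,0,0,0,0,0,0,-0.3,0,0,0]}}

```text
t: 15.25
tool_pos: [0.5661, -0.0489, 0.0128]
tool_rot: [-0.147, -2.141, 2.141]
contact_force: [-20.8, 2.1, 17.4]
opening: -0.0001
```

Request:
{"op": "servo_tool", "data": {"commands": [0,0,0,-0.3,0,0,0,0,0,0,-0.3,0,0,0]}}

```text
t: 15.45
tool_pos: [0.5647, -0.0488, 0.0131]
tool_rot: [-0.124, -2.133, 2.131]
contact_force: [-15.3, 1.8, 12.0]
opening: 0.0003
```

```bash
python3 chk.py wrist20
```

```text
15.45 [ 0.5647 -0.0488  0.0131] F [-15.3   1.8  12. ] op 0.0002601032903444795 q [-0.216  0.124  1.865 -0.003  1.181  1.502]
[[-0.989 -0.029 -0.145]
 [ 0.145  0.003 -0.989]
 [ 0.029 -1.     0.001]]
tcp w [-0.03663094 -0.04331764] real tip [ 0.5658 -0.0489  0.0531] w [-0.0355 -0.0433] front [-0.0225 -0.0434]
[[-0.0036, -0.0412, 0.0849], [-0.0047, -0.0412, 0.085], [-0.0064, -0.0412, 0.084], [-0.0072, -0.0412, 0.0853], [-0.0037, -0.0466, 0.0847], [-0.0048, -0.0466, 0.0848], [-0.0058, -0.0466, 0.0851], [-0.0073, -0.0466, 0.0852]]
```

View pics/wrist20.png

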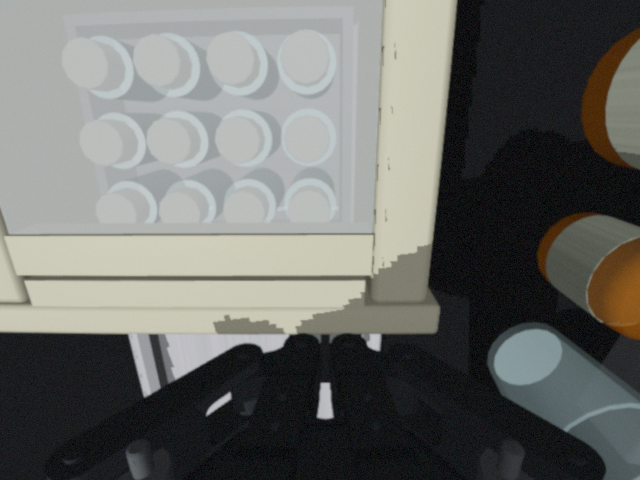

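The door lies flat against the wall ends (row 307) and stalled at about 20 N. I retreat and check.

Request:
{"op": "servo_tool", "data": {"commands": [0,0,0.03,1,0,0,0,0,0,0,2,0,0,0,0,0,0,2,-1,0,0,0,0,0,1,-4,0,0,0,0,0,1,-4,0,0,0,0,0,0,-4,0,0,0,0,0,0,-2,0,0,0,0,0,0,0,0,0]}}

```text
t: 16.3
tool_pos: [0.49, -0.0368, 0.1655]
tool_rot: [-0.151, -2.145, 2.144]
contact_force: [-0.6, -0.7, 0.1]
opening: 0.0004
```

```bash
python3 chk.py wrist21; python3 - <<'E'
from h import *
grab('scene','scene21')
E
```

```text
16.3 [ 0.49   -0.0368  0.1655] F [-0.6 -0.7  0.1] op 0.0003919588794216339 q [-0.226 -0.25   1.949 -0.     1.447  1.489]
[[-0.99  -0.004 -0.144]
 [ 0.144  0.001 -0.99 ]
 [ 0.005 -1.    -0.   ]]
tcp w [-0.11225768 -0.04186036] real tip [ 0.4902 -0.0368  0.2055] w [-0.1121 -0.0419] front [-0.0991 -0.0419]
[[-0.2013, -0.0339, 0.0], [-0.0991, -0.039, 0.2052], [-0.0988, -0.039, 0.2086], [-0.0986, -0.0391, 0.2126], [-0.2018, -0.0517, -0.0008], [-0.0991, -0.0461, 0.2053], [-0.0993, -0.046, 0.2078], [-0.0982, -0.0458, 0.2134]]
```

View pics/wrist21.png

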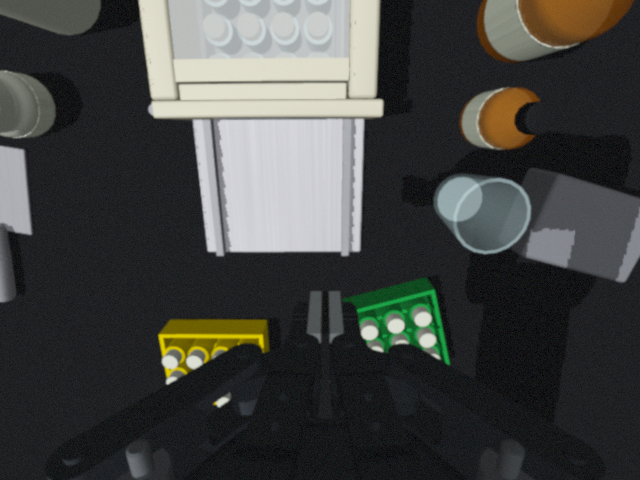

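View pics/scene21.png

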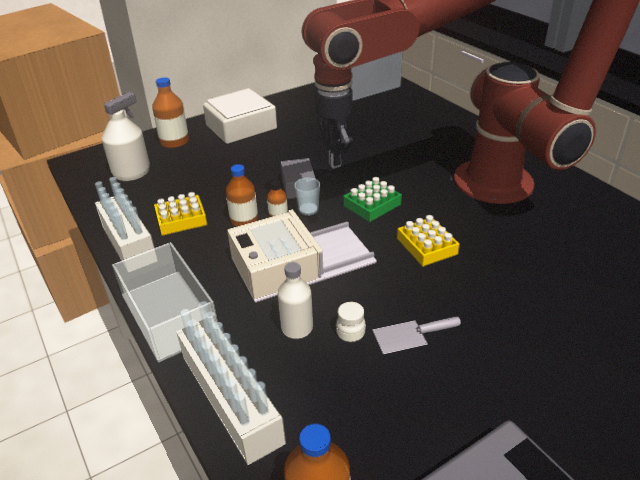

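```bash
python3 - <<'E'
from h import *
d=load('wrist21')
a=cv2.imread('pics/wrist21.png'); cv2.imwrite('pics/w21c.png',cv2.resize(a[0:130,130:400],None,fx=2.9,fy=4.4,interpolation=cv2.INTER_CUBIC))
q=w(onz(d,[(156,117.5),(382,116),(144,0),(379,0),(205,59),(340,59)],.085)); print(q.round(4), 'door ang',np.arctan2(q[0,0]-q[1,0],q[0,1]-q[1,1]))
E
```

```text
[[-0.0215  0.0785]
 [-0.0219 -0.0829]
 [ 0.0523  0.076 ]
 [ 0.0501 -0.078 ]
 [ 0.0159  0.0391]
 [ 0.0149 -0.0528]] door ang 0.0028592974970670306
```

View pics/w21c.png

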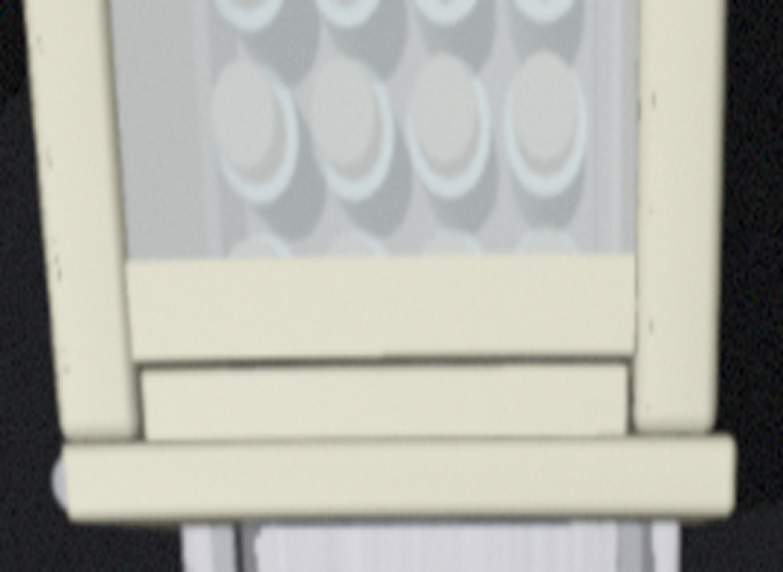

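```bash
python3 - <<'E'
from h import *
d=load('wrist20'); print(w(onz(d,[(67,20),(352,10)],.038)).round(4))
print(ticket.finish_job())
E
```

```text
[[ 0.0885  0.0559]
 [ 0.0895 -0.0543]]
the job is handed in; nothing more can be done
None
```

The tray is fully home against the back stop and the door is shut. I handed the job in at about 16.5 s, with the gripper clear and about 0 N on the tool.

**How it went:** I pushed the steel tray along its rails with closed fingertips. The push stopped about 10 mm short of home. Camera depth showed the fingertips sit about 40 mm higher than the reported tool position. That means my first push met the vial caps at about 60 mm height rather than the tray's front face, with up to about 20 N, and a second tilted try met only the roof edge. I backed off, lowered the fingers onto the front face and pushed until the tray stopped against the back wall. Then I pushed the door shut from its outer side.

**Last checks:**
- **Tray:** its back edge is at 88.5–89.5 mm; the stop is at 89 mm. Its front was about 5.5 mm outside the roof edge, where 6 mm is home. The push stalled at 15–20 N.
- **Door:** its angle measures about 0.003 rad. It sits flush on both wall ends, and the push stalled at about 20 N.
- **Bystanders:** the bottles, beaker, jar, box, spatula and the yellow and green look-alikes appear unmoved in the final scene view.

**What disagreed:** the reported tool position was about 40 mm off the real fingertips, in both the wrist and scene views. Positions from different views also varied by 1–2 mm.

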